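# Load the sample shaker and set it running slowly

## Robot

A 6-joint arm with a two-finger parallel gripper is mounted at the origin on the work surface. World frame = base frame: x ahead of the robot, y to its left, z up, the work surface at z = 0. Lengths are in m, angles in rad, forces in N, time in s.
With the tool pointing down it reaches from about 0.35 to 0.775 m from the base axis. Payload 7.3 kg.
Tool frame: the origin (TCP) lies midway between the tips of the shut fingers; the grasp point (between the pads) lies 19 mm behind it; z points along the fingers, y is the direction in which the jaws open and shut (so a half turn about z gives the same grasp; the last joint's range is limited). The gripper opens to 92 mm and grips with 3 to 60 N. Pads are 19 mm wide; open, the fingers measure 130 mm over their backs; the gripper's body (75 mm by 190 mm) begins 47 mm behind the grasp point.
Start: joints at [-1.409, 0.342, 1.524, -0, 1.275, -0.146], TCP at [0.159, -0.5, 0.199] pointing down, gripper open.
Joint ranges: [-2.53, 2.53], [-0.77, 2.02], [0.04, 2.7], [-1, 4.14], [0.28, 2.66], [-3.11, 3.11]. Speed limits (rad/s): [2.57, 2.57, 3.14, 3.14, 3.14, 3.14].

## Interface

Orientations are given as [roll, pitch, yaw] about the fixed x, y, z axes, in that order (R = Rz(yaw) Ry(pitch) Rx(roll)).
In Python, from cell import status, eyes, job gives the robot as it stands.
- The arm moves only by the tool jog_arm, never from a script. Its argument "series" is a list of rows, each a list of 3 entries, a list of its own where there are three numbers: the gripper command: -1 is shut, 1 is fully open, values between are in proportion, then the shift along the tool's x, y, z in m, then the turn, a rotation vector about the tool's x, y, z in rad. In form: [[grip, [x, y, z], [ax, ay, az]], ...]. A call has 1 to 12 rows; each row is the pose to reach, as a shift and turn from the pose commanded when the call began, along the tool's axes at that moment; what a row does not reach only later rows make up. A row lasts 1/12 s, in which the tool goes at most 41.7 mm and 7.16 degrees, less where a joint would pass 70% of its speed; a pose out of reach is approached as far as the arm can. A call with a gripper value outside its range is refused whole. The fingers move at their own pace and stop on an object; "squeeze" is the grip in N (left out, the last holds). Time passes only in rows, so rows that repeat a pose let the fingers close. It gives the time, the measured TCP pose, the force and the opening at its end, in the units of the state.
- status.observe(): the state, without advancing time (a new reading comes with each control period).
- eyes.read_camera(name): name is "scene" or "top"; returns a dict with "img" (480x640x3 uint8, red, green, blue), "range_z" (480x640 float32, m along the optical axis (not along the pixel's ray), 0 where there is no reading), "camera_matrix" (3x3 intrinsics, pixels), "k1" (the pictures are not rectified: a ray, as slopes to the right and down, at radius r is drawn at 1 + k1 r^2 times it, then the intrinsics apply), "T" (4x4, takes a point from camera to world coordinates). Camera axes: x right, y down, z forward; pixel columns grow to the right and rows downward; lengths in m; the calibration is good to about 2 mm. A picture is of the moment at which its call begins.
- job.hand_in(): hands the job in, once; it reports no verdict.
The state is a dict: "time": time; "qpos": joint angles; "qvel": joint speeds; "joint_efforts": joint torques, N m; "tool_pos": TCP position; "tool_rot": TCP orientation; "contact_force": force on the tool from outside, world axes, zero at the start; "torque": the same for the moment, N m; "opening": finger opening in m.
Only numpy, scipy, OpenCV 4.12 (cv2) and the standard library are available. Lean on these libraries where they do the work, as an engineer would, in place of code of your own. Each camera call takes 0.05 s, during which the arm holds its last target.

## Task

First throw the shaker's lever from the red notch into the white load notch; with it there, stand every blue-lidded pot upright on the middle line of the shaker's narrow ledge, and only then throw the lever on into the green slow notch, without letting it run on to the black fast one. Also stand every red-lidded pot and every yellow-lidded pot upright in the tray of its own colour, whenever you like. Leave the other things on the bench alone.

Things in the scene. Friction and masses are not known exactly. Their poses are not given: they have to be found in the camera images.
- shaker: Bench-top sample shaker, fixed: low white base (about 90 x 270 mm, 34 mm high) carrying the narrow raised ledge, and on its right (-y) end a grey lever housing (100 x 65 mm foot, round top up to 122 mm high). Origin on the bench, under the ledge's long midline; its x axis points away from the robot at yaw 0, its y axis runs along the ledge.
- ledge (a point): Centre of the top of the shaker's narrow aluminium ledge: 44 mm wide (x), 270 mm long (y), its top 75 mm above the bench, no lips. Same axes as the shaker.
- lever (a joint): Lever angle (rad) about the shaker's y axis through lever_hinge; 0 is straight up, positive leans away from the robot (shaker +x), stops at +-0.72. Four spring notches, marked by coloured bars beside the slot: red (off) -0.6, white (load) -0.2, green (slow) 0.2, black (fast) 0.6. Let go within about 0.08 of a notch, it snaps in.
- lever_knob (a point): Centre of the orange ball knob (28 mm across) on the end of the lever, 108 mm from the hinge; about 155 to 180 mm above the bench, free on both sides.
- lever_hinge (a point): Point on the lever's axis, mid-slot, 70 mm above the bench. Same axes as the shaker.
- red_tray: Clear open tray with red floor and red rim, fixed: 150 (its x) x 110 (its y) x 30 mm high, walls and floor 4 mm. Origin at the centre of its underside. It may stand at either side.
- yellow_tray: Clear open tray with yellow floor and yellow rim, fixed: 150 (its x) x 110 (its y) x 30 mm high, walls and floor 4 mm. Origin at the centre of its underside. It may stand at either side.
- blue1: Squat sealed sample pot, white body with a blue screw lid: a cylinder 44 mm across, 30 mm high, about 70 g. Origin at the centre of its underside, z up out of the lid. May be absent.
- blue2: Squat sealed sample pot, white body with a blue screw lid: a cylinder 44 mm across, 30 mm high, about 70 g. Origin at the centre of its underside, z up out of the lid. May be absent.
- blue3: Squat sealed sample pot, white body with a blue screw lid: a cylinder 44 mm across, 30 mm high, about 70 g. Origin at the centre of its underside, z up out of the lid. May be absent.
- red1: Squat sealed sample pot, white body with a red screw lid: a cylinder 44 mm across, 30 mm high, about 70 g. Origin at the centre of its underside, z up out of the lid. May be absent.
- red2: Squat sealed sample pot, white body with a red screw lid: a cylinder 44 mm across, 30 mm high, about 70 g. Origin at the centre of its underside, z up out of the lid. May be absent.
- yellow1: Squat sealed sample pot, white body with a yellow screw lid: a cylinder 44 mm across, 30 mm high, about 70 g. Origin at the centre of its underside, z up out of the lid. May be absent.
- yellow2: Squat sealed sample pot, white body with a yellow screw lid: a cylinder 44 mm across, 30 mm high, about 70 g. Origin at the centre of its underside, z up out of the lid. May be absent.
- beaker: Small empty glass beaker without a lid, 42 mm across, 50 mm high, standing among the pots; leave it alone. Origin at the centre of its underside.
- bottle: Tall glass drinking bottle, 68 mm across, 230 mm high, left rear; leave alone.
- wash: Clear bottle with green cap, 60 mm across, 170 mm high, right rear; leave alone.
- tumbler: Glass tumbler, 70 mm across, 100 mm high, left; leave alone.
- pencil: Black pencil, 180 mm long, 8 mm thick, lying on the right; leave alone.
- eraser: White eraser, 45 x 20 x 12 mm, on the left; leave alone.

How it is judged:
By the outcome, as a careful person would: the job done as asked, in the order asked, and still so for the second after the job is handed in, with the robot touching nothing.
Of blue1, blue2, blue3 only 2 to 3 are there at a start; the rules pass over those that are not, and their reading is None.
Of red1, red2, yellow1, yellow2 only 3 to 4 are there at a start; the rules pass over those that are not, and their reading is None.
At some moment in a run one of red1, red2, yellow1, yellow2 may be knocked a few centimetres aside while the robot is not near it.
It also fails if it takes over 210 s, if anything falls off the work surface, if the arm or the gripper's body presses on something with over 40 N, if the wrist force passes 120 N, or if a joint passes its speed limit or range.

## Working session

There is one attempt and no reset: what is moved stays moved. The work goes in short steps, Python scripts to look and compute and a tool call to move; the robot and the scene stay as the last step left them, time stands still between calls to the robot, and variables do not carry over. Pictures are saved under pics/ and viewed, and the job is handed in when it is done.

Besides the shell and the picture viewer there is one more tool, called after "Request:" as name(argument=value, ...), one argument or row to a line, values as JSON. jog_arm: Moves the arm, as the interface text tells. Its arguments: {"type":"object","properties":{"series":{"type":"array","items":{"type":"array"}},"squeeze":{"type":"number"}},"required":["series"]}

```bash
ls; mkdir -p pics
python3 - <<'E'
from cell import status, eyes
import cv2, numpy as np
print(status.observe())
for n in ["scene","top"]:
    c=eyes.read_camera(n)
    cv2.imwrite(f"pics/{n}0.png",c["img"][:,:,::-1])
    print(n,c["camera_matrix"],c["k1"],c["T"])
E
```

```text
pics
{'time': 0.0, 'qpos': array([-1.40903655e+00,  3.42751785e-01,  1.52499893e+00, -4.36436846e-05,
        1.27541473e+00, -1.45989029e-01]), 'qvel': array([-3.25567179e-04, -5.20368396e-04,  3.53311296e-04, -5.66200417e-05,
        4.21843244e-04,  3.04501655e-04]), 'joint_efforts': array([ 6.37539506e-05, -4.31239700e+01, -2.44218099e+01,  7.16726203e-02,
        5.60436677e-02, -1.22687366e-04]), 'tool_pos': array([ 0.15896956, -0.49988248,  0.19853624]), 'tool_rot': array([-3.14003053e+00, -1.87505179e-04,  3.07761393e-01]), 'contact_force': array([ 1.03720085, -1.01302057,  0.20103064]), 'torque': array([0.0128453 , 0.01045175, 0.02890952]), 'opening': 0.09160434467390731}
scene [[540.60701827   0.         326.35756002]
 [  0.         540.60701827 251.53274947]
 [  0.           0.           1.        ]] -0.1253594465136057 [[-0.69273634  0.46538504 -0.55093841  1.22237683]
 [ 0.72112649  0.43677051 -0.53778073  0.70696158]
 [-0.00964145 -0.76983654 -0.63816828  0.9101858 ]
 [ 0.          0.          0.          1.        ]]
top [[480.57614392   0.         310.54816672]
 [  0.         480.57614392 241.79710687]
 [  0.           0.           1.        ]] 0.0002091375543288703 [[ 0.02281942 -0.984024    0.17656739  0.30607504]
 [-0.99971721 -0.02127824  0.01061733  0.05031384]
 [-0.00669067 -0.17675974 -0.98423129  1.41591692]
 [ 0.          0.          0.          1.        ]]
```

View pics/scene0.png

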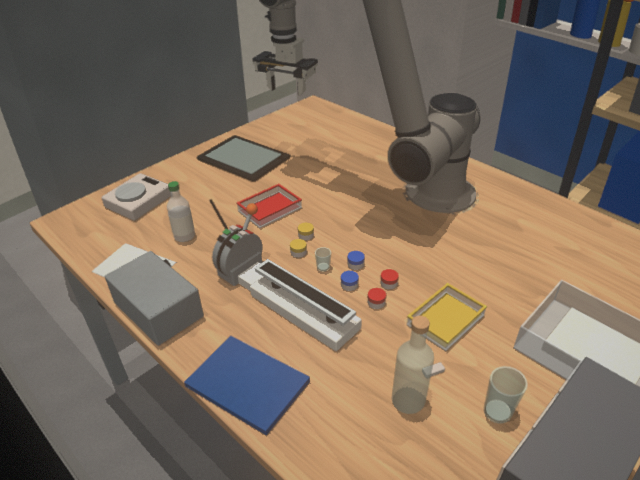

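View pics/top0.png

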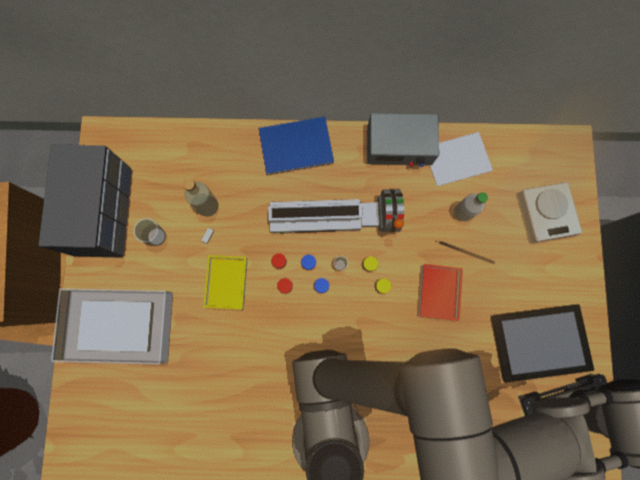

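The top view shows blue lids at (309,262) and (321,286), red at (279,261) and (285,286), and yellow at (370,264) and (383,286). The beaker is at (340,264). The yellow tray is on the left at (226,283), the red tray on the right at (441,292). The shaker is centred near (320,215) and the orange knob is at (398,224).

```bash
cat > h.py <<'E'
from cell import status, eyes, job
import cv2, numpy as np
def cam(n): 
    c=eyes.read_camera(n); return c
def rays(c,uv):
    uv=np.asarray(uv,float).reshape(-1,1,2)
    K=c["camera_matrix"]
    p=cv2.undistortPoints(uv,K,np.array([c["k1"],0,0,0.]))[:,0]
    return np.c_[p,np.ones(len(p))]
def onplane(c,uv,z):
    d=rays(c,uv)@c["T"][:3,:3].T; o=c["T"][:3,3]
    return o+d*((z-o[2])/d[:,2])[:,None]
def cloud(c):
    v,u=np.mgrid[0:480,0:640]
    P=rays(c,np.c_[u.ravel(),v.ravel()])*c["range_z"].reshape(-1,1)
    return (P@c["T"][:3,:3].T+c["T"][:3,3]).reshape(480,640,3)
def proj(c,P):
    P=np.asarray(P,float).reshape(-1,3); T=np.linalg.inv(c["T"])
    r,_=cv2.Rodrigues(T[:3,:3])
    return cv2.projectPoints(P,r,T[:3,3],c["camera_matrix"],np.array([c["k1"],0,0,0.]))[0][:,0]
R={'blue':((105,130),),'red':((0,6),(174,180)),'yellow':((24,34),),'orange':((7,16),)}
def mask(c,col,smin=130,vmin=60):
    h=cv2.cvtColor(c["img"],cv2.COLOR_RGB2HSV)
    m=np.zeros((480,640),np.uint8)
    for a,b in R[col]: m|=cv2.inRange(h,(a,smin,vmin),(b,255,255))
    return m
def blobs(c,col,amin=20,amax=600,**k):
    n,l,s,ce=cv2.connectedComponentsWithStats(mask(c,col,**k))
    return [(ce[i],s[i],l==i) for i in range(1,n) if amin<s[i][4]<amax]
def lids(c,z=.03):
    for col in('blue','red','yellow'):
        for ce,s,m in blobs(c,col):
            W=cloud(c)[m]; 
            print(col,ce.round(1),s[2:],'plane',onplane(c,ce,z)[0].round(4),'depth',np.median(W,0).round(4))
E
python3 - <<'E'
from h import *
for n in('top','scene'):
    c=cam(n);print(n);lids(c)
    for col in('red','yellow'):
        for ce,s,m in blobs(c,col,600,5000): 
            W=cloud(c)[m];r=cv2.minAreaRect((W[:,:2]*1000).astype(np.float32)); print('tray',col,ce,s,r,np.median(W[:,2]))
    for ce,s,m in blobs(c,'orange',20,400,smin=170): print('or',ce,s,np.median(cloud(c)[m],0))
c=cam('top');i=c['img'][160:330,180:500][:,:,::-1];cv2.imwrite('pics/t1.png',cv2.resize(i,None,fx=2.5,fy=2.5,interpolation=2))
c=cam('scene');i=c['img'][180:350,180:400][:,:,::-1];cv2.imwrite('pics/s1.png',cv2.resize(i,None,fx=3.5,fy=3.5,interpolation=2))
E
```

```text
top
blue [308.2 261.8] [ 14  14 149] plane [0.4956 0.0707 0.03  ] depth [0.4952 0.071  0.0303]
blue [321.2 285.1] [ 14  13 149] plane [0.4286 0.0316 0.03  ] depth [0.4287 0.0321 0.0298]
red [388.6 216.6] [ 8  4 29] plane [ 0.6352 -0.1636  0.03  ] depth [ 0.6152 -0.1512  0.1167]
red [400.4 216. ] [ 6  5 27] plane [ 0.6379 -0.1984  0.03  ] depth [ 0.617  -0.1831  0.1172]
red [278.5 260.5] [ 14  14 155] plane [0.4974 0.1574 0.03  ] depth [0.498  0.158  0.0298]
red [284.5 285.3] [ 14  14 157] plane [0.4256 0.1376 0.03  ] depth [0.426  0.1382 0.0295]
yellow [370.5 263.4] [ 16  15 184] plane [ 0.4949 -0.1103  0.03  ] depth [ 0.495  -0.1094  0.0299]
yellow [383.2 285.4] [ 16  16 189] plane [ 0.4318 -0.1468  0.03  ] depth [ 0.4324 -0.1466  0.0302]
tray red [430.70466321 285.2111399 ] [420 265  29  51 772] ((359.5497131347656, -164.75929260253906), (127.66061401367188, 424.4604797363281), 30.7017822265625) 0.006553563654462247
tray yellow [225.16765286 281.80177515] [ 203  255   44   55 2028] ((417.55218505859375, 209.03221130371094), (349.60882568359375, 168.0724334716797), 80.59306335449219
[... 617 characters left out ...]
 132] plane [0.4929 0.071  0.03  ] depth [0.4938 0.0726 0.0321]
blue [226.6 400.2] [ 50  32 355] plane [0.9209 0.1372 0.03  ] depth [0.9178 0.1321 0.0195]
red [516.2  10.5] [ 11  23 146] plane [-1.9623 -0.7775  0.03  ] depth [-0.769  -0.22    0.3601]
red [389.1 276.1] [ 17  15 210] plane [0.4259 0.1405 0.03  ] depth [0.4271 0.1413 0.0316]
red [376.4 295.3] [ 18  16 234] plane [0.4978 0.1605 0.03  ] depth [0.4993 0.1606 0.0313]
tray red [270.62386511 203.26848249] [237 184  64  37 771] ((757.2208862304688, 188.1083984375), (1381.9468994140625, 180.38360595703125), 55.56022262573242) 0.010303463811048408
or [251.19512195 207.        ] [247 204   9   7  41] [ 0.58731176 -0.16265053  0.17109191]
```

View pics/t1.png

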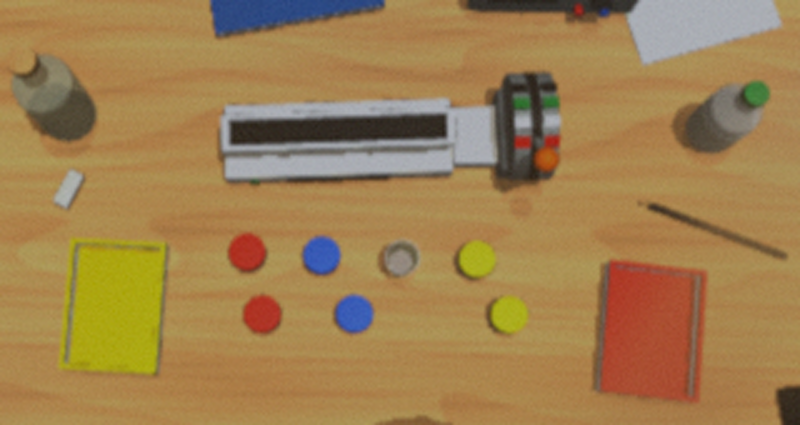

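View pics/s1.png

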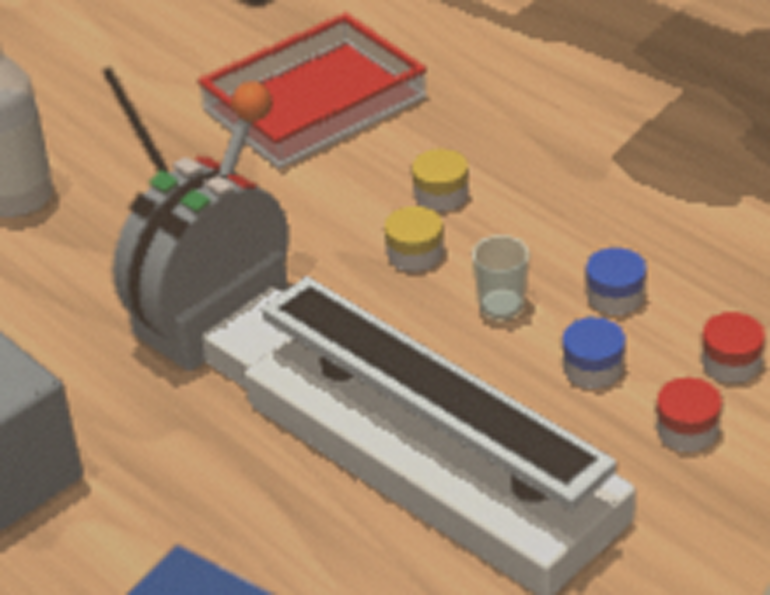

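The crops show the ledge's dark strip with a light rim. The lever leans towards the robot beside the red bar. All six pots are upright, and both trays are empty. Next I'll measure the ledge, lever and trays.

Run:
```python
from h import *
from scipy import ndimage
for n in('top','scene'):
    c=cam(n);W=cloud(c);x,y,z=W[...,0],W[...,1],W[...,2]
    m=(x>.5)&(x<.72)&(y>-.13)&(y<.25)&(z>.068)&(z<.082)&(c['range_z']>0)
    m=ndimage.binary_opening(m)
    P=W[m];r=cv2.minAreaRect((P[:,:2]*1000).astype(np.float32));print(n,'ledge',r,np.median(P[:,2]),m.sum())
    # bins in y for x extents
    for yb in np.arange(-.08,.2,.04):
        q=P[abs(P[:,1]-yb)<.01]; 
        if len(q)>5: print(round(yb,2),np.percentile(q[:,0],[2,50,98]).round(4),len(q))
    for col,lo,hi in(('yellow',(.3,.15),(.55,.4)),('red',(.3,-.45),(.52,-.2))):
        for a,b in((.024,.036),(-.001,.012)):
            m=(x>lo[0])&(x<hi[0])&(y>lo[1])&(y<hi[1])&(z>a)&(z<b)&(mask(c,col,100)>0)
            P=W[m]; 
            if len(P)>10:
                q=(P[:,:2]*1000).astype(np.float32); print(col,a,len(P),cv2.minAreaRect(q))
    # housing top
    m=(x>.5)&(x<.75)&(y>-.26)&(y<-.1)&(z>.1)&(z<.13); P=W[m]; print('housing',P.min(0),P.max(0),P.mean(0))
    m=(x>.5)&(x<.75)&(y>-.26)&(y<-.1)&(z>.135); P=W[m]; print('knob',P.min(0),P.max(0),P.mean(0))
```

```text
top ledge ((635.856689453125, 54.40679168701172), (45.464881896972656, 269.8603210449219), 3.2933156490325928) 0.0752220305659761 1405
-0.08 [0.6216 0.6403 0.6626] 47
-0.04 [0.6192 0.6411 0.6623] 111
0.0 [0.6172 0.6376 0.6585] 104
0.04 [0.6153 0.6368 0.6577] 106
0.08 [0.6133 0.6332 0.6547] 98
0.12 [0.61   0.6307 0.6536] 106
0.16 [0.6086 0.6294 0.6524] 106
yellow 0.024 379 ((433.1435241699219, 311.05975341796875), (113.63114166259766, 152.09478759765625), 88.18375396728516)
yellow -0.001 1560 ((435.89105224609375, 319.7512512207031), (140.47056579589844, 157.08364868164062), 87.5680923461914)
red 0.024 130 ((419.6402587890625, -308.51153564453125), (105.99575805664062, 145.40402221679688), 86.93223571777344)
red -0.001 655 ((419.7306823730469, -312.13885498046875), (87.97883605957031, 140.22671508789062), 84.58604431152344)
housing [ 0.59902307 -0.19292148  0.10003095] [ 0.69605296 -0.13800351  0.1297647 ] [ 0.64678985 -0.16274298  0.11777029]
knob [ 0.57409264 -0.18245188  0.13557666] [ 0.60947833 -0.15437861  0.17893908] [ 0.58654192 -0.16692059  0.16726019]
scene ledge ((632.674255
[... 257 characters left out ...]
35  0.6533] 140
0.12 [0.6094 0.6327 0.6513] 144
0.16 [0.6061 0.6309 0.6492] 154
0.2 [0.6256 0.6401 0.6474] 10
yellow 0.024 14 ((429.8281555175781, 313.01654052734375), (110.3809814453125, 150.54266357421875), 88.05039978027344)
red 0.024 316 ((414.425537109375, -310.87744140625), (119.22175598144531, 154.89666748046875), 85.23648834228516)
red -0.001 466 ((400.17596435546875, -327.4175720214844), (76.28124237060547, 124.75543975830078), 85.30577087402344)
housing [ 0.59641081 -0.19414018  0.1000023 ] [ 0.69670035 -0.13464256  0.12985327] [ 0.65384556 -0.15736825  0.11657307]
knob [ 0.5728749  -0.17559341  0.13521636] [ 0.60906048 -0.15294117  0.17745207] [ 0.59051082 -0.16291216  0.16094425]
```

```bash
cat >> h.py <<'E'
from scipy.spatial.transform import Rotation as Ro
def to(x,y,z,yaw):
    s=status.observe(); A=Ro.from_euler('xyz',s['tool_rot']); B=Ro.from_euler('xyz',[np.pi,0,yaw])
    d=A.inv().apply(np.array([x,y,z])-s['tool_pos']); r=(A.inv()*B).as_rotvec()
    print('shift',d.round(4),'turn',r.round(4),'rows',round(max(np.linalg.norm(d)/.0417,np.linalg.norm(r)/.125),1),'| at',s['tool_pos'].round(4),'t',round(s['time'],2),'op',round(s['opening'],4),'F',s['contact_force'].round(1))
E
python3 - <<'E'
from h import *
for n in('top','scene'):
    c=cam(n)
    for ce,s,m in blobs(c,'orange',20,400,smin=170):print(n,onplane(c,ce,.163)[0].round(4))
to(.586,-.165,.26,.055)
E
```

```text
top [ 0.5864 -0.1678  0.163 ]
scene [ 0.5801 -0.1727  0.163 ]
shift [ 0.5084 -0.1902 -0.0608] turn [ 0.     -0.      0.2528] rows 13.1 | at [ 0.1591 -0.5003  0.1992] t 0.5 op 0.0919 F [0.7 0.2 0.2]
```

Request:
jog_arm(
  series=[
    [1,[0,0,-0.061],[0,0,0.1]],
    [1,[0.1,-0.04,-0.061],[0,0,0.2]],
    [1,[0.5,-0.188,-0.061],[0,0,0.253]],
    [1,[0.5,-0.188,-0.061],[0,0,0.253]],
    [1,[0.5,-0.188,-0.061],[0,0,0.253]],
    [1,[0.5,-0.188,-0.061],[0,0,0.253]],
    [1,[0.5,-0.188,-0.061],[0,0,0.253]],
    [1,[0.5,-0.188,-0.061],[0,0,0.253]],
    [1,[0.5,-0.188,-0.061],[0,0,0.253]],
    [1,[0.5,-0.188,-0.061],[0,0,0.253]],
    [1,[0.5,-0.188,-0.061],[0,0,0.253]],
    [1,[0.5,-0.188,-0.061],[0,0,0.253]],
  ],
)

```text
time: 1.5
tool_pos: [0.5197, -0.2153, 0.2586]
tool_rot: [3.141, -0.0, 0.055]
contact_force: [0.5, -0.4, 1.5]
opening: 0.0917
```

Run:
```python
from h import *
to(.586,-.167,.26,.055)
```

```text
shift [ 0.0688 -0.0446 -0.0014] turn [ 0.0004 -0.0003 -0.0001] rows 2.0 | at [ 0.5197 -0.2153  0.2586] t 1.5 op 0.0917 F [ 0.5 -0.4  1.5]
```

Request:
jog_arm(
  series=[
    [1,[0.068,-0.045,0],[0,0,0]],
    [1,[0.068,-0.045,0],[0,0,0]],
    [1,[0.068,-0.045,0],[0,0,0]],
    [1,[0.068,-0.045,0],[0,0,0]],
    [1,[0.068,-0.045,0],[0,0,0]],
  ],
)

```text
time: 1.92
tool_pos: [0.5834, -0.1684, 0.258]
tool_rot: [3.141, 0.001, 0.055]
contact_force: [-1.3, -0.8, -0.9]
opening: 0.0919
```

Run:
```python
from h import *
c=cam('top');cv2.imwrite('pics/t2.png',cv2.resize(c['img'][150:330,330:490][:,:,::-1],None,fx=3,fy=3,interpolation=2))
c=cam('scene');cv2.imwrite('pics/s2.png',cv2.resize(c['img'][100:300,150:350][:,:,::-1],None,fx=3,fy=3,interpolation=2))
for n in('top','scene'):
    c=cam(n)
    for ce,s,m in blobs(c,'orange',10,400,smin=170):print(n,s,onplane(c,ce,.163)[0].round(4))
to(.586,-.167,.14,.055)
```

```text
top [396 219   8   7  39] [ 0.5889 -0.1722  0.163 ]
top [460 275   2  10  11] [ 0.4389 -0.3296  0.163 ]
top [454 288   2   9  11] [ 0.4061 -0.3132  0.163 ]
scene [624   0   7   2  11] [-2.2848 -0.234   0.163 ]
shift [ 0.0031 -0.0024  0.1188] turn [ 0.0004 -0.0003 -0.0021] rows 2.9 | at [ 0.583  -0.1695  0.2588] t 2.12 op 0.0917 F [0.4 0.4 0.7]
```

View pics/s2.png

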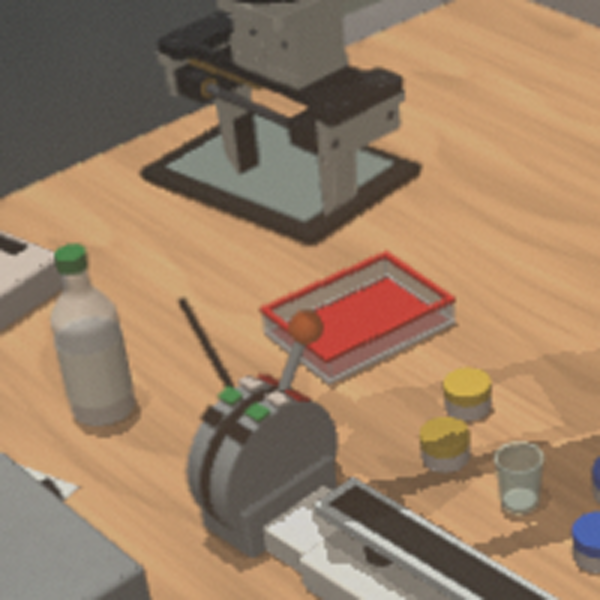

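View pics/t2.png

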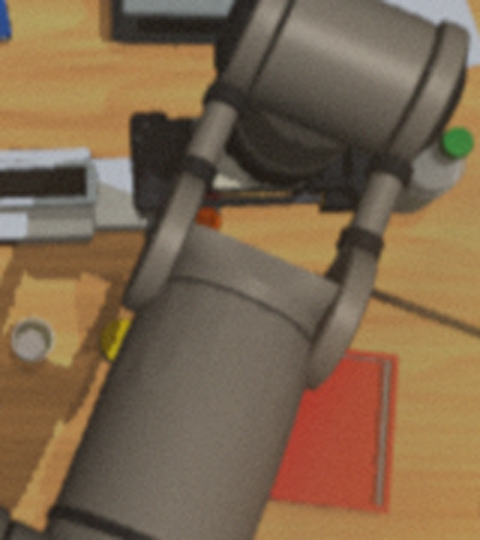

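The gripper straddles the knob from above, with the knob at crop pixel (305,325) in the scene view and its fingers clear on both sides. The wash bottle stands clear to the right, so I'll descend.

Request:
jog_arm(
  series=[
    [1,[0.003,-0.002,0.04],[0,0,0]],
    [1,[0.003,-0.002,0.08],[0,0,0]],
    [1,[0.003,-0.002,0.1],[0,0,0]],
    [1,[0.003,-0.002,0.119],[0,0,0]],
    [1,[0.003,-0.002,0.119],[0,0,0]],
    [1,[0.003,-0.002,0.119],[0,0,0]],
    [-0.2,[0.003,-0.002,0.119],[0,0,0]],
    [-0.2,[0.003,-0.002,0.119],[0,0,0]],
    [-0.2,[0.003,-0.002,0.119],[0,0,0]],
    [-0.2,[0.003,-0.002,0.119],[0,0,0]],
    [-0.2,[0.003,-0.002,0.119],[0,0,0]],
    [-0.2,[0.003,-0.002,0.119],[0,0,0]],
  ],
  squeeze=12,
)

```text
time: 3.12
tool_pos: [0.5868, -0.1662, 0.1397]
tool_rot: [3.141, -0.001, 0.055]
contact_force: [-0.8, 0.1, 0.9]
opening: 0.0564
```

Run:
```python
from h import *
c=cam('scene');cv2.imwrite('pics/s3.png',cv2.resize(c['img'][100:300,150:350][:,:,::-1],None,fx=3,fy=3,interpolation=2))
to(.586,-.167,.14,.055)
```

```text
shift [-0.0008  0.0007 -0.0004] turn [ 0.0003 -0.0003 -0.0001] rows 0.0 | at [ 0.5868 -0.1662  0.1396] t 3.17 op 0.0523 F [ 0.1  0.7 -0.4]
```

View pics/s3.png

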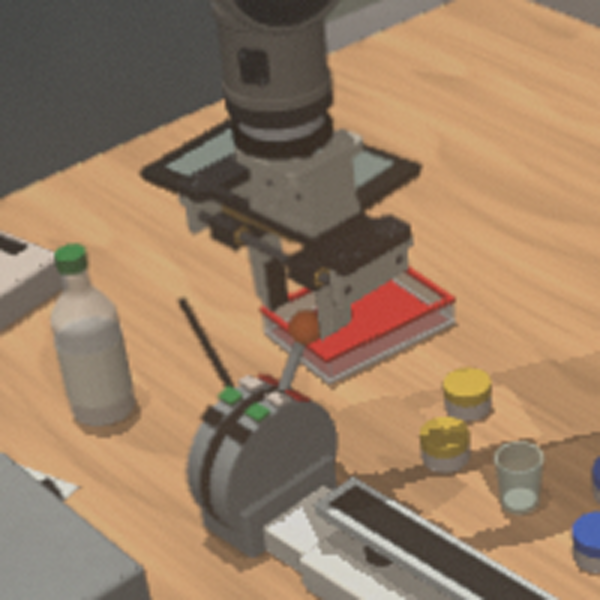

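The knob at (305,325) sits midway between the fingertips at about (275,305) and (330,340). I'll close on it.

Request:
jog_arm(
  series=[
    [-1,[0,0,0],[0,0,0]],
    [-1,[0,0,0],[0,0,0]],
    [-1,[0,0,0],[0,0,0]],
    [-1,[0,0,0],[0,0,0]],
    [-1,[0,0,0],[0,0,0]],
    [-1,[0,0,0],[0,0,0]],
  ],
  squeeze=12,
)

```text
time: 3.67
tool_pos: [0.5867, -0.1666, 0.1394]
tool_rot: [3.141, -0.0, 0.055]
contact_force: [0.4, -2.0, -0.4]
opening: 0.0202
```

Run:
```python
from h import *
c=cam('scene');cv2.imwrite('pics/s4.png',cv2.resize(c['img'][150:250,200:300][:,:,::-1],None,fx=6,fy=6,interpolation=2))
to(.586,-.167,.14,.055)
```

```text
shift [-0.0008  0.0003 -0.0006] turn [ 0.0007 -0.0002 -0.0003] rows 0.0 | at [ 0.5868 -0.1666  0.1394] t 3.72 op 0.0201 F [ 0.9 -1.5 -0.2]
```

View pics/s4.png

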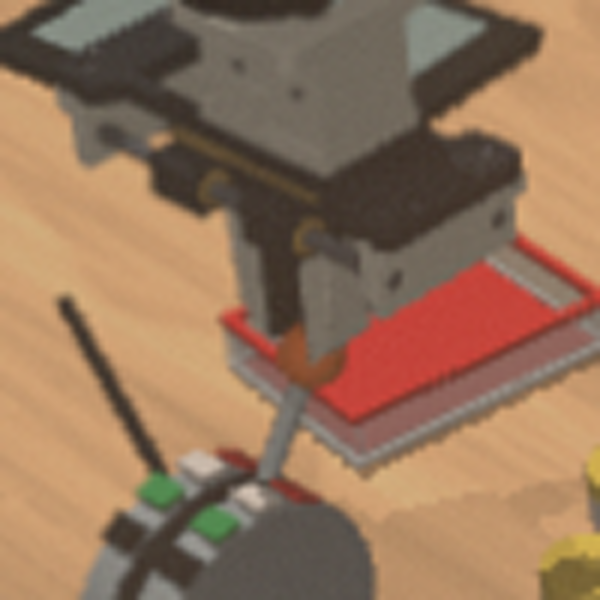

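The knob's lower half shows below the fingertips at (312,358), and the opening of 20 mm is less than its 28 mm diameter. Before pushing, I'll check where the knob's height really is.

Run:
```python
from h import *
c=cam('scene')
s=status.observe();p=s['tool_pos']
print('tcp px',proj(c,p), 'knob pred',proj(c,[[.5864,-.168,.159],[.5864,-.168,.13]]),proj(c,[[.5868,-.1556,.139],[.5868,-.1776,.139]]))
W=cloud(c)
for v in range(195,216,2):
    print(v,[tuple((W[v,u]*1000).astype(int)) for u in range(244,262,3)])
print(blobs(c,'orange',10,400,smin=120,vmin=40)[0][0])
```

```text
tcp px [[251.50653115 217.03244208]] knob pred [[250.45734362 210.15725147]
 [251.60800977 219.84775807]] [[254.41418169 218.98885594]
 [248.60808207 215.36789342]]
195 [(np.int64(592), np.int64(-177), np.int64(201)), (np.int64(582), np.int64(-179), np.int64(195)), (np.int64(593), np.int64(-152), np.int64(213)), (np.int64(591), np.int64(-144), np.int64(215)), (np.int64(586), np.int64(-138), np.int64(216)), (np.int64(577), np.int64(-139), np.int64(211))]
197 [(np.int64(593), np.int64(-177), np.int64(196)), (np.int64(583), np.int64(-179), np.int64(190)), (np.int64(593), np.int64(-154), np.int64(206)), (np.int64(593), np.int64(-142), np.int64(211)), (np.int64(585), np.int64(-140), np.int64(209)), (np.int64(578), np.int64(-139), np.int64(206))]
199 [(np.int64(592), np.int64(-180), np.int64(188)), (np.int64(586), np.int64(-177), np.int64(187)), (np.int64(592), np.int64(-156), np.int64(199)), (np.int64(592), np.int64(-144), np.int64(205)), (np.int64(587), np.int64(-140), np.int64(204)), (np.int64(576), np.int64(-142), np.int64(198))]
201 [(np.int64(592), np.int64(-180), np.int64(183)), (np
[... 1599 characters left out ...]
(np.int64(580), np.int64(-154), np.int64(159)), (np.int64(443), np.int64(-323), np.int64(7))]
213 [(np.int64(483), np.int64(-342), np.int64(11)), (np.int64(485), np.int64(-325), np.int64(20)), (np.int64(595), np.int64(-159), np.int64(159)), (np.int64(588), np.int64(-155), np.int64(157)), (np.int64(459), np.int64(-316), np.int64(11)), (np.int64(447), np.int64(-319), np.int64(3))]
215 [(np.int64(485), np.int64(-341), np.int64(5)), (np.int64(598), np.int64(-167), np.int64(150)), (np.int64(592), np.int64(-163), np.int64(149)), (np.int64(492), np.int64(-287), np.int64(36)), (np.int64(466), np.int64(-309), np.int64(11)), (np.int64(454), np.int64(-311), np.int64(4))]
[6.27666667e+02 3.33333333e-01]
```

Run:
```python
from h import *
c=cam('scene');W=cloud(c)
for u in (248,256,268):
  print(u,[(v,*(W[v,u]*1000).astype(int).tolist()) for v in range(160,214,4)])
P=W[(W[...,2]>.14)&(abs(W[...,0]-.59)<.06)&(abs(W[...,1]+.166)<.12)&(W[...,2]<.5)]
for z in np.arange(.14,.32,.01):
    q=P[abs(P[:,2]-z)<.005]
    if len(q): print(round(z,3),len(q),q.min(0)[:2].round(3),q.max(0)[:2].round(3))
```

```text
248 [(160, 615, -116, 330), (164, 605, -130, 310), (168, 604, -133, 298), (172, 605, -134, 288), (176, 607, -132, 279), (180, 604, -139, 265), (184, 607, -136, 257), (188, 616, -125, 255), (192, 618, -124, 246), (196, 580, -179, 191), (200, 582, -178, 181), (204, 586, -175, 173), (208, 595, -164, 171), (212, 595, -165, 159)]
256 [(160, 594, -115, 321), (164, 593, -118, 309), (168, 596, -115, 302), (172, 595, -117, 290), (176, 597, -117, 281), (180, 606, -106, 280), (184, 615, -95, 278), (188, 594, -126, 244), (192, 612, -103, 252), (196, 587, -138, 213), (200, 586, -141, 200), (204, 587, -141, 190), (208, 576, -157, 165), (212, 576, -159, 152)]
268 [(160, 244, -509, 18), (164, 557, -121, 293), (168, 559, -119, 284), (172, 565, -114, 278), (176, 577, -100, 279), (180, 586, -89, 277), (184, 597, -76, 278), (188, 601, -73, 271), (192, 600, -76, 259), (196, 598, -80, 245), (200, 388, -346, 7), (204, 402, -330, 7), (208, 416, -314, 8), (212, 428, -300, 6)]
0.14 11 [ 0.593 -0.169] [ 0.604 -0.162]
0.15 20 [ 0.577 -0.168] [ 0.6   -0.158]
0.16 30 [ 0.574 -0.174] [ 0.598 -0.153]
0.17 55 [ 0.576 -0.188] [ 0.599 -0.15 ]
0.18 51 [ 0.572 -0.193] [ 0.598 -0.141]
0.19 80 [ 0.573 -0.196] [ 0.597 -0.137]
0.2 64 [ 0.573 -0.199] [ 0.598 -0.137]
0.21 57 [ 0.576 -0.197] [ 0.598 -0.136]
0.22 26 [ 0.584 -0.2  ] [ 0.597 -0.136]
0.23 11 [ 0.557 -0.249] [ 0.598 -0.083]
0.24 177 [ 0.543 -0.251] [ 0.625 -0.078]
0.25 327 [ 0.544 -0.251] [ 0.626 -0.076]
0.26 269 [ 0.543 -0.261] [ 0.628 -0.072]
0.27 264 [ 0.542 -0.264] [ 0.627 -0.07 ]
0.28 675 [ 0.542 -0.263] [ 0.626 -0.07 ]
0.29 146 [ 0.558 -0.183] [ 0.613 -0.114]
0.3 139 [ 0.559 -0.182] [ 0.614 -0.115]
0.31 117 [ 0.56  -0.182] [ 0.61  -0.114]
```

The depth points put the gripper body at about 0.232 m and the fingertips at about 0.168 m. That is roughly 28 mm above the reported TCP height. The 20 mm chord on the 28 mm ball says the same. I'll open, go down 20 mm and check with the camera again.

Request:
jog_arm(
  series=[
    [-0.1,[0,0,0],[0,0,0]],
    [-0.1,[0,0,0],[0,0,0]],
    [-0.1,[0,0,0],[0,0,0]],
    [-0.1,[0,0,0.01],[0,0,0]],
    [-0.1,[0,0,0.02],[0,0,0]],
    [-0.1,[0,0,0.02],[0,0,0]],
    [-0.1,[0,0,0.02],[0,0,0]],
  ],
)

```text
time: 4.4
tool_pos: [0.5859, -0.1658, 0.118]
tool_rot: [-3.14, 0.002, 0.055]
contact_force: [0.1, 0.6, 0.8]
opening: 0.0415
```

```bash
cat >> h.py <<'E'
def tool(n='scene',lo=.08):
    s=status.observe();p=s['tool_pos'];c=cam(n);W=cloud(c)
    P=W[(W[...,2]>lo)&(abs(W[...,0]-p[0])<.06)&(abs(W[...,1]-p[1])<.12)&(W[...,2]<p[2]+.2)&(c['range_z']>0)]
    for z in np.arange(.0,.3,.01):
        q=P[abs(P[:,2]-z)<.005]
        if len(q)>3: print(round(z,3),len(q),q.min(0)[:2].round(3),q.max(0)[:2].round(3))
E
python3 - <<'E'
from h import *
c=cam('scene');cv2.imwrite('pics/s5.png',cv2.resize(c['img'][150:250,200:300][:,:,::-1],None,fx=6,fy=6,interpolation=2))
tool(lo=.13)
to(.586,-.167,.12,.055)
E
```

```text
0.13 13 [ 0.598 -0.182] [ 0.642 -0.139]
0.14 18 [ 0.591 -0.171] [ 0.608 -0.161]
0.15 35 [ 0.585 -0.192] [ 0.604 -0.139]
0.16 76 [ 0.57  -0.206] [ 0.597 -0.129]
0.17 116 [ 0.572 -0.205] [ 0.603 -0.126]
0.18 62 [ 0.581 -0.204] [ 0.599 -0.126]
0.19 54 [ 0.581 -0.207] [ 0.598 -0.125]
0.2 39 [ 0.575 -0.212] [ 0.598 -0.125]
0.21 27 [ 0.574 -0.247] [ 0.621 -0.079]
0.22 188 [ 0.543 -0.251] [ 0.626 -0.076]
0.23 307 [ 0.542 -0.25 ] [ 0.627 -0.076]
0.24 252 [ 0.54  -0.256] [ 0.627 -0.071]
0.25 290 [ 0.545 -0.263] [ 0.627 -0.069]
0.26 626 [ 0.542 -0.262] [ 0.625 -0.069]
0.27 148 [ 0.557 -0.186] [ 0.613 -0.113]
0.28 144 [ 0.559 -0.183] [ 0.614 -0.113]
0.29 109 [ 0.558 -0.178] [ 0.609 -0.114]
shift [-0.0007  0.0008 -0.0008] turn [-0.0001  0.0003 -0.0002] rows 0.0 | at [ 0.5867 -0.1662  0.1192] t 4.5 op 0.0415 F [ 0.4 -0.2 -0.3]
```

View pics/s5.png

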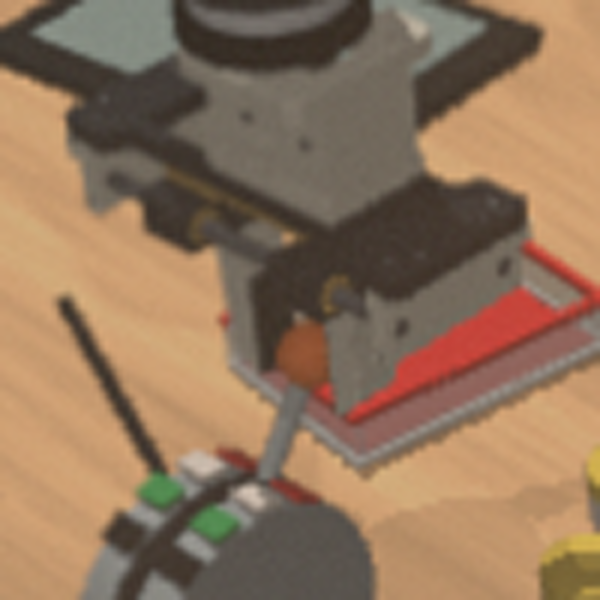

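The knob at (302,355) is now between the fingers, with the tips at about 0.148. I'll go 5 mm lower and close.

Request:
jog_arm(
  series=[
    [-0.1,[0,0,0.005],[0,0,0]],
    [-1,[0,0,0.005],[0,0,0]],
    [-1,[0,0,0.005],[0,0,0]],
    [-1,[0,0,0.005],[0,0,0]],
    [-1,[0,0,0.005],[0,0,0]],
    [-1,[0,0,0.005],[0,0,0]],
    [-1,[0,0,0.005],[0,0,0]],
  ],
  squeeze=15,
)

```text
time: 5.08
tool_pos: [0.5868, -0.1666, 0.1145]
tool_rot: [3.141, -0.0, 0.055]
contact_force: [0.5, -3.0, -1.8]
opening: 0.0269
```

Request:
jog_arm(
  series=[
    [-1,[0.0045,0,-0.003],[0,0,0]],
    [-1,[0.009,0,-0.0055],[0,0,0]],
    [-1,[0.014,0,-0.008],[0,0,0]],
    [-1,[0.019,0,-0.0105],[0,0,0]],
    [-1,[0.024,0,-0.0125],[0,0,0]],
    [-1,[0.029,0,-0.015],[0,0,0]],
    [-1,[0.034,0,-0.016],[0,0,0]],
    [-1,[0.0395,0,-0.017],[0,0,0]],
    [-1,[0.0395,0,-0.017],[0,0,0]],
    [-1,[0.0395,0,-0.017],[0,0,0]],
    [-1,[0.0395,0,-0.017],[0,0,0]],
  ],
)

```text
time: 6.0
tool_pos: [0.6267, -0.1644, 0.1318]
tool_rot: [3.141, -0.001, 0.055]
contact_force: [-0.2, -5.3, -1.0]
opening: 0.0265
```

Run:
```python
from h import *
c=cam('scene');cv2.imwrite('pics/s6.png',cv2.resize(c['img'][150:250,200:300][:,:,::-1],None,fx=6,fy=6,interpolation=2))
to(.626,-.165,.131,.055)
```

```text
shift [-0.0007  0.0006  0.0007] turn [ 0.0009 -0.0006 -0.0002] rows 0.0 | at [ 0.6267 -0.1644  0.1317] t 6.05 op 0.0267 F [ 0.2 -6.3 -1.2]
```

View pics/s6.png

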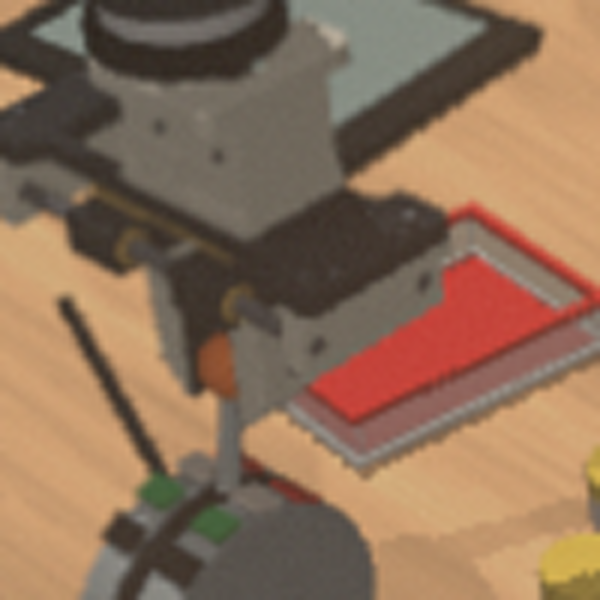

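The lever now stands between the white bars at (200,465) and (255,500). I'll release and rise.

Request:
jog_arm(
  series=[
    [0,[0,0,0],[0,0,0]],
    [0,[0,0,0],[0,0,0]],
    [0,[0,0,0],[0,0,0]],
    [0,[0,0,0],[0,0,0]],
    [0,[0,0,-0.03],[0,0,0]],
    [0,[0,0,-0.07],[0,0,0]],
    [0,[0,0,-0.11],[0,0,0]],
    [0,[-0.04,0,-0.12],[0,0,0]],
    [0,[-0.08,0,-0.12],[0,0,0]],
    [0,[-0.12,-0.04,-0.12],[0,0,0]],
    [0,[-0.15,-0.06,-0.12],[0,0,0]],
    [0,[-0.15,-0.06,-0.12],[0,0,0]],
  ],
)

```text
time: 7.05
tool_pos: [0.468, -0.1088, 0.2514]
tool_rot: [-3.139, 0.003, 0.056]
contact_force: [1.4, 0.3, -0.1]
opening: 0.0457
```

Run:
```python
from h import *
c=cam('scene');cv2.imwrite('pics/s7.png',cv2.resize(c['img'][150:350,200:420][:,:,::-1],None,fx=3,fy=3,interpolation=2))
lids(c)
for ce,s,m in blobs(c,'orange',10,400,smin=150):print(s,onplane(c,ce,.176)[0].round(4))
to(.4956,.0707,.15,.055)
```

```text
blue [632.3  18.8] [ 16  37 315] plane [-2.4389 -0.216   0.03  ] depth [-1.4911  0.0219  0.2604]
blue [612.1  73.8] [ 29  40 536] plane [-1.3527  0.0359  0.03  ] depth [-1.4922 -0.0029 -0.0151]
blue [636.9  71.3] [ 6 11 54] plane [-1.4912  0.1099  0.03  ] depth [-1.4893  0.11    0.0292]
blue [355.4 255.2] [14  9 88] plane [0.4227 0.0291 0.03  ] depth [0.4251 0.0316 0.0325]
blue [349.  276.2] [ 17  11 145] plane [0.4926 0.07   0.03  ] depth [0.4951 0.0716 0.0328]
blue [227.2 398.8] [ 46  30 351] plane [0.9181 0.1356 0.03  ] depth [0.9164 0.1309 0.0195]
red [516.1  10.6] [ 11  23 149] plane [-1.9591 -0.7762  0.03  ] depth [-0.7682 -0.2207  0.3583]
red [389.1 276.1] [ 17  15 212] plane [0.4258 0.1404 0.03  ] depth [0.4277 0.1415 0.0318]
red [376.4 295.3] [ 18  16 234] plane [0.4979 0.1607 0.03  ] depth [0.4993 0.1614 0.0311]
[624   0   9   2  14] [-2.2293 -0.2145  0.176 ]
[234 205  11  11  89] [ 0.6187 -0.1703  0.176 ]
shift [ 0.0363 -0.1783  0.1023] turn [-0.0013  0.0009  0.0012] rows 5.0 | at [ 0.4695 -0.1095  0.2521] t 7.1 op 0.0457 F [-0.4  0.4  0.3]
```

View pics/s7.png

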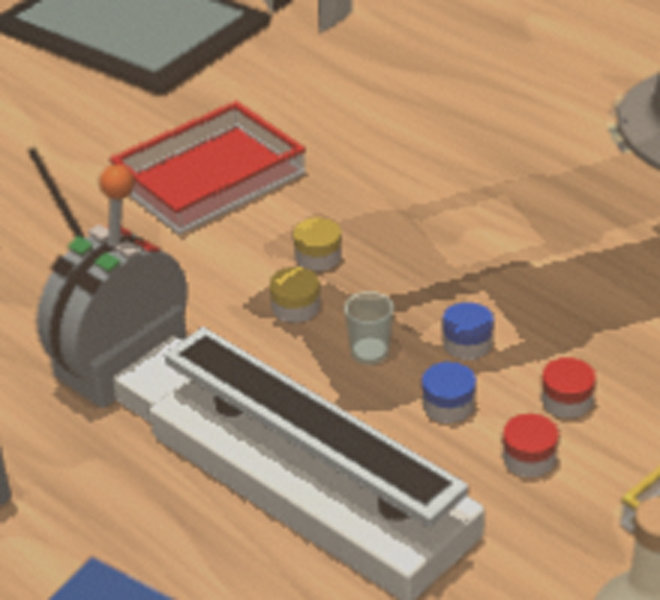

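The lever rests in the white notch, with the knob at (117,182) upright between the white bars. All pots are still in place. I'll go to the rear blue pot with the jaws turned along x, so that the grasp centres the pot across the ledge.

Request:
jog_arm(
  series=[
    [0.4,[0.036,-0.178,0.03],[0,0,-0.12]],
    [0.4,[0.036,-0.178,0.03],[0,0,-0.24]],
    [0.4,[0.036,-0.178,0.03],[0,0,-0.36]],
    [0.4,[0.036,-0.178,0.03],[0,0,-0.48]],
    [0.4,[0.036,-0.178,0.03],[0,0,-0.6]],
    [0.4,[0.036,-0.178,0.03],[0,0,-0.72]],
    [0.4,[0.036,-0.178,0.03],[0,0,-0.84]],
    [0.4,[0.036,-0.178,0.03],[0,0,-0.96]],
    [0.4,[0.036,-0.178,0.03],[0,0,-1.08]],
    [0.4,[0.036,-0.178,0.03],[0,0,-1.2]],
    [0.4,[0.036,-0.178,0.03],[0,0,-1.32]],
    [0.4,[0.036,-0.178,0.03],[0,0,-1.44]],
  ],
)

```text
time: 8.1
tool_pos: [0.5004, 0.0676, 0.2214]
tool_rot: [3.141, -0.0, 1.501]
contact_force: [0.2, -0.1, 0.0]
opening: 0.0642
```

Run:
```python
from h import *
to(.495,.071,.10,1.626)
tool()
```

```text
shift [ 0.003  -0.0057  0.1214] turn [ 0.0008 -0.0002 -0.125 ] rows 2.9 | at [0.5004 0.0676 0.2214] t 8.1 op 0.0642 F [ 0.2 -0.1  0. ]
0.25 18 [0.459 0.06 ] [0.531 0.079]
0.26 59 [0.449 0.051] [0.546 0.082]
0.27 101 [0.447 0.051] [0.549 0.083]
0.28 92 [0.449 0.053] [0.551 0.082]
0.29 81 [0.45  0.061] [0.549 0.082]
```

Request:
jog_arm(
  series=[
    [0.4,[0.003,-0.006,0.04],[0,0,-0.125]],
    [0.4,[0.003,-0.006,0.08],[0,0,-0.125]],
    [0.4,[0.003,-0.006,0.12],[0,0,-0.125]],
    [0.4,[0.003,-0.006,0.16],[0,0,-0.125]],
    [0.4,[0.003,-0.006,0.18],[0,0,-0.125]],
    [0.4,[0.003,-0.006,0.19],[0,0,-0.125]],
    [0.4,[0.003,-0.006,0.19],[0,0,-0.125]],
    [0.4,[0.003,-0.006,0.19],[0,0,-0.125]],
  ],
)

```text
time: 8.82
tool_pos: [0.4946, 0.0708, 0.0319]
tool_rot: [3.141, 0.0, 1.619]
contact_force: [-0.4, -0.2, -0.6]
opening: 0.0642
```

Run:
```python
from h import *
to(.495,.071,-.022,1.626)
tool(lo=.02)
c=cam('scene');cv2.imwrite('pics/s8.png',cv2.resize(c['img'][200:320,280:420][:,:,::-1],None,fx=5,fy=5,interpolation=2))
```

```text
shift [0.0002 0.0003 0.0539] turn [ 0.001   0.0001 -0.0073] rows 1.3 | at [0.4946 0.0708 0.0319] t 8.82 op 0.0642 F [-0.4 -0.2 -0.6]
0.02 101 [ 0.435 -0.03 ] [0.517 0.18 ]
0.03 515 [ 0.435 -0.028] [0.518 0.182]
0.04 33 [ 0.435 -0.029] [0.517 0.175]
0.06 7 [0.445 0.061] [0.458 0.079]
0.07 41 [0.444 0.057] [0.538 0.085]
0.08 69 [0.441 0.059] [0.543 0.085]
0.09 55 [0.441 0.06 ] [0.542 0.084]
0.1 36 [0.443 0.061] [0.54  0.084]
0.11 30 [0.437 0.058] [0.535 0.083]
0.12 11 [0.454 0.063] [0.46  0.074]
0.13 32 [0.435 0.069] [0.552 0.108]
0.14 149 [0.436 0.04 ] [0.554 0.11 ]
0.15 231 [0.435 0.043] [0.554 0.111]
0.16 96 [0.435 0.05 ] [0.551 0.1  ]
0.17 280 [0.435 0.045] [0.554 0.099]
0.18 129 [0.441 0.047] [0.511 0.098]
0.19 132 [0.437 0.051] [0.51  0.099]
0.2 104 [0.442 0.049] [0.51  0.098]
0.21 40 [0.447 0.051] [0.51  0.102]
0.22 59 [0.447 0.086] [0.509 0.108]
0.23 131 [0.439 0.048] [0.53  0.109]
```

View pics/s8.png

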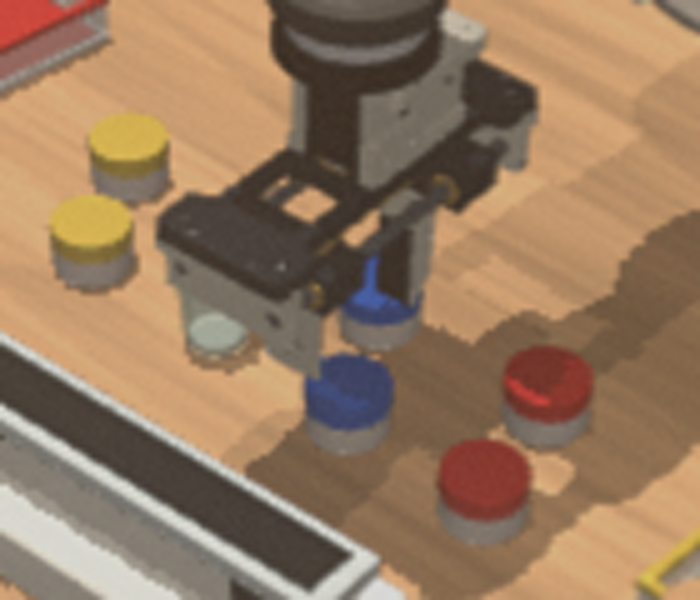

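The tips are at about z 0.062, straddling the rear blue pot at crop pixel (348,400) with clearance. The same +30 mm offset holds, so I'll descend 54 mm, which puts the tips about 8 mm above the bench.

Request:
jog_arm(
  series=[
    [0.4,[0,0,0.03],[0,0,0]],
    [0.4,[0,0,0.045],[0,0,0]],
    [0.4,[0,0,0.05],[0,0,0]],
    [0.4,[0,0,0.054],[0,0,0]],
    [0.4,[0,0,0.054],[0,0,0]],
    [-1,[0,0,0.054],[0,0,0]],
    [-1,[0,0,0.054],[0,0,0]],
    [-1,[0,0,0.054],[0,0,0]],
    [-1,[0,0,0.054],[0,0,0]],
    [-1,[0,0,0.054],[0,0,0]],
  ],
  squeeze=15,
)

```text
time: 9.75
tool_pos: [0.4942, 0.0708, -0.0219]
tool_rot: [3.14, 0.0, 1.62]
contact_force: [0.0, -0.0, 5.0]
opening: 0.0438
```

Run:
```python
from h import *
to(.495,.071,-.022,1.626)
c=cam('scene');cv2.imwrite('pics/s9.png',cv2.resize(c['img'][200:320,280:420][:,:,::-1],None,fx=5,fy=5,interpolation=2))
```

```text
shift [0.0002 0.0008 0.0001] turn [ 0.0018  0.0002 -0.0062] rows 0.1 | at [ 0.4942  0.0708 -0.0219] t 9.75 op 0.0438 F [ 0. -0.  5.]
```

View pics/s9.png

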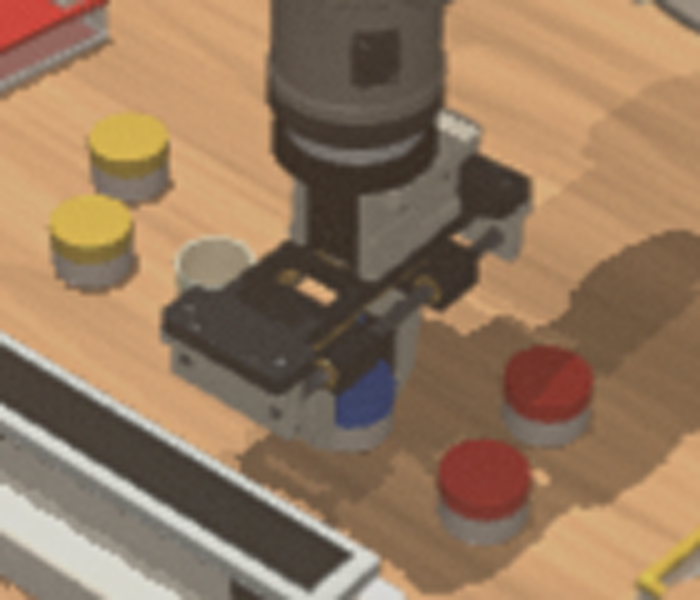

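The pot is gripped, with an opening of 43.8 mm. I'll lift it.

Request:
jog_arm(
  series=[
    [-1,[0,0,-0.03],[0,0,0]],
    [-1,[0,0,-0.07],[0,0,0]],
    [-1,[0,0,-0.11],[0,0,0]],
    [-1,[0,0,-0.13],[0,0,0]],
    [-1,[0,0,-0.13],[0,0,0]],
    [-1,[0,0,-0.13],[0,0,0]],
  ],
)

```text
time: 10.3
tool_pos: [0.4939, 0.0708, 0.1081]
tool_rot: [3.139, 0.0, 1.62]
contact_force: [-0.1, 0.3, -1.6]
opening: 0.0434
```

Run:
```python
from h import *
to(.631,.13,.108,1.626)
to(.631,.13,.065,1.626)
```

```text
shift [0.0524 0.1399 0.0004] turn [ 0.0022  0.0002 -0.0062] rows 3.6 | at [0.4939 0.0708 0.1081] t 10.3 op 0.0434 F [-0.1  0.3 -1.6]
shift [0.0524 0.1398 0.0434] turn [ 0.0022  0.0002 -0.0062] rows 3.7 | at [0.4939 0.0708 0.1081] t 10.3 op 0.0434 F [-0.1  0.3 -1.6]
```

Request:
jog_arm(
  series=[
    [-1,[0.013,0.035,0],[0,0,-0.006]],
    [-1,[0.026,0.07,0],[0,0,-0.006]],
    [-1,[0.039,0.105,0],[0,0,-0.006]],
    [-1,[0.048,0.13,0],[0,0,-0.006]],
    [-1,[0.052,0.14,0],[0,0,-0.006]],
    [-1,[0.052,0.14,0],[0,0,-0.006]],
    [-1,[0.052,0.14,0.02],[0,0,-0.006]],
    [-1,[0.052,0.14,0.04],[0,0,-0.006]],
    [-1,[0.052,0.14,0.04],[0,0,-0.006]],
    [-1,[0.052,0.14,0.04],[0,0,-0.006]],
  ],
)

```text
time: 11.13
tool_pos: [0.6286, 0.1291, 0.0652]
tool_rot: [-3.136, 0.0, 1.626]
contact_force: [0.3, 0.3, -0.3]
opening: 0.0433
```

Run:
```python
from h import *
to(.631,.13,.055,1.626)
tool(lo=.06)
c=cam('scene');cv2.imwrite('pics/s10.png',cv2.resize(c['img'][230:350,230:370][:,:,::-1],None,fx=5,fy=5,interpolation=2))
c=cam('top');cv2.imwrite('pics/t10.png',cv2.resize(c['img'][170:270,240:400][:,:,::-1],None,fx=5,fy=5,interpolation=2))
```

```text
shift [0.0008 0.0025 0.0102] turn [-0.0055  0.0003 -0.0005] rows 0.3 | at [0.6286 0.1291 0.0652] t 11.13 op 0.0433 F [ 0.3  0.3 -0.3]
0.06 4 [0.64 0.1 ] [0.65  0.188]
0.07 227 [0.603 0.01 ] [0.657 0.193]
0.08 395 [0.604 0.009] [0.658 0.192]
0.09 20 [0.621 0.136] [0.645 0.15 ]
0.1 59 [0.591 0.136] [0.657 0.153]
0.11 93 [0.587 0.129] [0.665 0.152]
0.12 173 [0.588 0.124] [0.666 0.152]
0.13 57 [0.586 0.127] [0.667 0.143]
0.14 42 [0.584 0.119] [0.667 0.142]
0.15 14 [0.598 0.122] [0.604 0.14 ]
0.16 14 [0.599 0.129] [0.676 0.165]
0.17 121 [0.572 0.104] [0.688 0.168]
0.18 373 [0.571 0.103] [0.687 0.167]
0.19 149 [0.571 0.107] [0.679 0.165]
0.2 364 [0.569 0.103] [0.689 0.159]
0.21 174 [0.569 0.105] [0.684 0.156]
0.22 142 [0.576 0.108] [0.645 0.156]
0.23 149 [0.576 0.108] [0.646 0.157]
0.24 45 [0.631 0.109] [0.645 0.152]
0.25 58 [0.581 0.144] [0.644 0.166]
0.26 188 [0.574 0.103] [0.665 0.167]
```

View pics/s10.png

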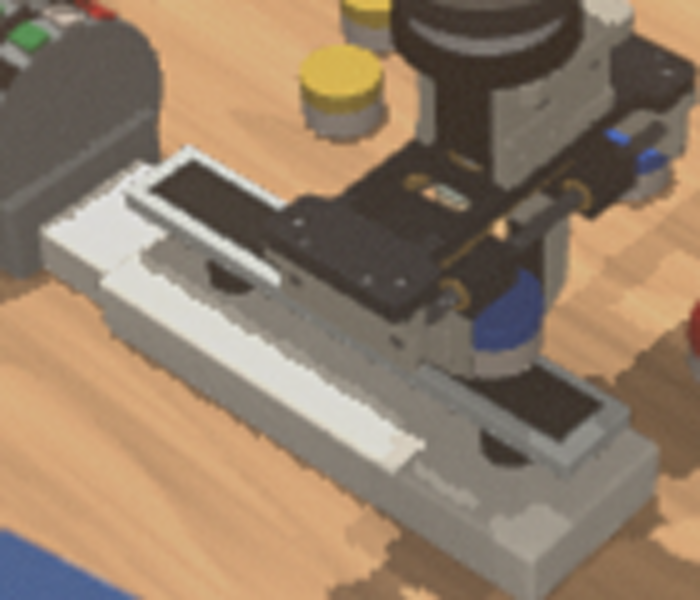

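View pics/t10.png

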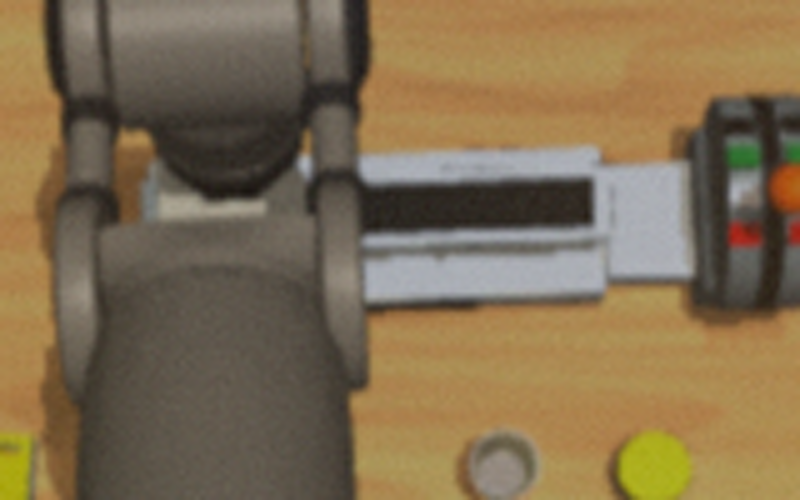

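The pot hangs over the ledge near its +y end, about 3 mm short in x. I'll shift +2.5 mm and lower until the force shows contact.

Request:
jog_arm(
  series=[
    [-1,[0.001,0.0025,0.003],[0,0,0]],
    [-1,[0.001,0.0025,0.006],[0,0,0]],
    [-1,[0.001,0.0025,0.009],[0,0,0]],
    [-1,[0.001,0.0025,0.01],[0,0,0]],
    [-1,[0.001,0.0025,0.01],[0,0,0]],
  ],
)

```text
time: 11.7
tool_pos: [0.6329, 0.1307, 0.0569]
tool_rot: [-3.141, 0.0, 1.626]
contact_force: [-0.5, -0.1, -0.4]
opening: 0.0438
```

Run:
```python
from h import *
to(.631,.13,.053,1.626)
tool(lo=.095)
to(.631,.13,.053,1.626)
```

```text
shift [-0.0006 -0.0019  0.0039] turn [-0.0008  0.0001 -0.0002] rows 0.1 | at [0.6329 0.1307 0.0569] t 11.7 op 0.0438 F [-0.5 -0.1 -0.4]
0.1 86 [0.592 0.129] [0.669 0.154]
0.11 174 [0.593 0.126] [0.67  0.154]
0.12 63 [0.59  0.127] [0.671 0.144]
0.13 46 [0.589 0.119] [0.67  0.145]
0.14 15 [0.59  0.124] [0.607 0.141]
0.15 15 [0.602 0.13 ] [0.607 0.161]
0.16 90 [0.577 0.104] [0.693 0.17 ]
0.17 259 [0.576 0.105] [0.692 0.17 ]
0.18 256 [0.577 0.107] [0.683 0.169]
0.19 315 [0.573 0.104] [0.693 0.159]
0.2 231 [0.573 0.108] [0.691 0.16 ]
0.21 150 [0.577 0.107] [0.649 0.158]
0.22 158 [0.578 0.107] [0.649 0.158]
0.23 60 [0.592 0.109] [0.651 0.154]
0.24 33 [0.583 0.143] [0.648 0.168]
0.25 173 [0.58  0.116] [0.667 0.168]
0.26 35 [0.596 0.111] [0.669 0.168]
shift [-0.0006 -0.0021  0.0041] turn [-0.0005  0.0001 -0.0002] rows 0.1 | at [0.6331 0.1307 0.0571] t 11.75 op 0.0436 F [-0.4  0.3 -0.3]
```

Request:
jog_arm(
  series=[
    [-1,[0,-0.001,0.002],[0,0,0]],
    [-1,[0,-0.001,0.004],[0,0,0]],
    [-1,[0,-0.001,0.004],[0,0,0]],
    [-1,[0,-0.001,0.004],[0,0,0]],
  ],
)

```text
time: 12.08
tool_pos: [0.6321, 0.1307, 0.0532]
tool_rot: [-3.141, 0.0, 1.626]
contact_force: [-0.4, -0.5, -0.3]
opening: 0.0439
```

Request:
jog_arm(
  series=[
    [-1,[0,0,0.001],[0,0,0]],
    [-1,[0,0,0.002],[0,0,0]],
    [-1,[0,0,0.002],[0,0,0]],
  ],
)

```text
time: 12.33
tool_pos: [0.6323, 0.1307, 0.0531]
tool_rot: [3.141, 0.0, 1.626]
contact_force: [-4.8, -0.3, 9.6]
opening: 0.0437
```

Contact shows 9.6 N at reported z 0.053, as predicted. I'll release and rise.

Request:
jog_arm(
  series=[
    [-1,[0,0,0.0005],[0,0,0]],
    [0.1,[0,0,0.0005],[0,0,0]],
    [0.1,[0,0,0.0005],[0,0,0]],
    [0.4,[0,0,0.0005],[0,0,0]],
    [0.4,[0,0,0.0005],[0,0,0]],
    [0.4,[0,0,-0.03],[0,0,0]],
    [0.4,[0,0,-0.07],[0,0,0]],
    [0.4,[0,0,-0.1],[0,0,0]],
    [0.4,[0,-0.04,-0.1],[0,0,0]],
    [0.4,[-0.04,-0.08,-0.1],[0,0,0]],
    [0.4,[-0.08,-0.12,-0.1],[0,0,0]],
    [0.4,[-0.09,-0.16,-0.1],[0,0,0]],
  ],
)

```text
time: 13.33
tool_pos: [0.5001, 0.0439, 0.1512]
tool_rot: [3.14, 0.001, 1.626]
contact_force: [0.1, -1.4, 0.7]
opening: 0.064
```

```bash
cat >> h.py <<'E'
def ledge(n):
    c=cam(n)
    for ce,s,m in blobs(c,'blue'):
        p=onplane(c,ce,.105)[0]; 
        if abs(p[0]-.63)<.05: print(n,s,'blue on ledge',p.round(4),'line x top',.6357-.0525*(p[1]-.0545),'scene',.6338-.0525*(p[1]-.0545))
    return c
E
python3 - <<'E'
from h import *
to(.4286,.0316,.04,1.57)
c=ledge('scene');cv2.imwrite('pics/s11.png',cv2.resize(c['img'][200:350,200:400][:,:,::-1],None,fx=3.5,fy=3.5,interpolation=2))
lids(c)
c=ledge('top');cv2.imwrite('pics/t11.png',cv2.resize(c['img'][170:300,240:400][:,:,::-1],None,fx=4,fy=4,interpolation=2))
E
```

```text
shift [-0.0082 -0.0723  0.1111] turn [0.0013 0.001  0.0561] rows 3.2 | at [0.5001 0.0439 0.1512] t 13.33 op 0.064 F [ 0.1 -1.4  0.7]
scene [319 289  19  13 197] blue on ledge [0.629  0.1309 0.105 ] line x top 0.6316878506424681 scene 0.6297878506424681
blue [632.3  18.8] [ 16  37 315] plane [-2.4381 -0.2159  0.03  ] depth [-1.4916  0.0224  0.2601]
blue [612.1  73.8] [ 29  40 539] plane [-1.3533  0.0357  0.03  ] depth [-1.4918 -0.0032 -0.0131]
blue [636.8  71.3] [ 6 11 54] plane [-1.4905  0.1097  0.03  ] depth [-1.4921  0.1093  0.0307]
blue [354.  254.5] [14  8 43] plane [0.423  0.0244 0.03  ] depth [0.4229 0.0268 0.0326]
blue [328.  294.8] [ 19  13 197] plane [0.5738 0.0773 0.03  ] depth [0.6305 0.1324 0.1068]
blue [227.  400.4] [ 43  27 291] plane [0.9207 0.1382 0.03  ] depth [0.9194 0.1356 0.0194]
red [389.  276.1] [ 17  15 213] plane [0.4261 0.1403 0.03  ] depth [0.4272 0.1416 0.0312]
red [376.3 295.4] [ 18  16 229] plane [0.4983 0.1607 0.03  ] depth [0.4997 0.1613 0.0312]
top [281 203  12  14 118] blue on ledge [0.6333 0.1356 0.105 ] line x top 0.6314447415103371 scene 0.6295447415103371
```

View pics/s11.png

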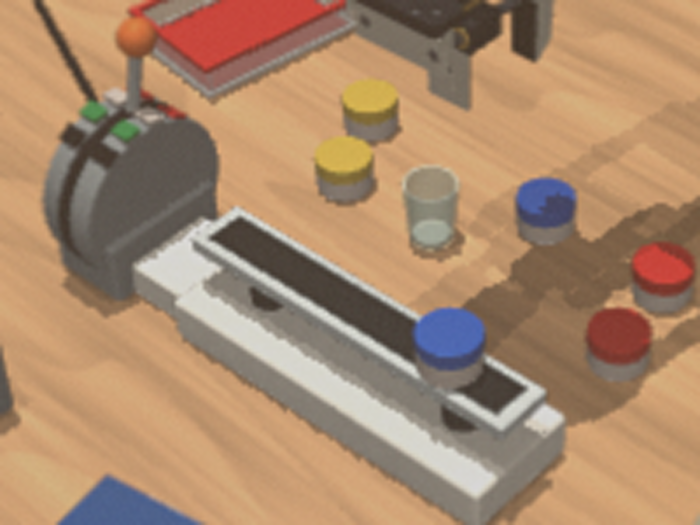

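View pics/t11.png

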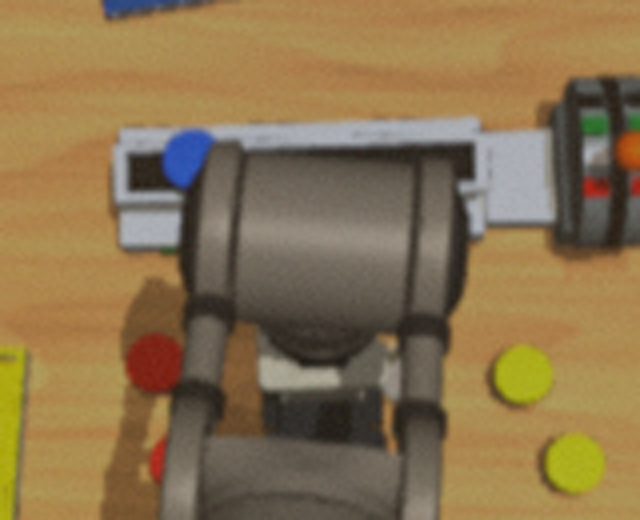

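The first blue pot stands on the ledge at (450,340) in the scene crop, within about 1 mm of the midline. The lever is still at white. Next is the front blue pot.

Request:
jog_arm(
  series=[
    [0.4,[-0.0083,-0.04,0],[0,0,0]],
    [0.4,[-0.0083,-0.072,0.02],[0,0,0]],
    [0.4,[-0.0083,-0.072,0.06],[0,0,0]],
    [0.4,[-0.0083,-0.072,0.1],[0,0,0]],
    [0.4,[-0.0083,-0.072,0.12],[0,0,0]],
    [0.4,[-0.0083,-0.072,0.12],[0,0,0]],
    [0.4,[-0.0083,-0.072,0.12],[0,0,0]],
    [0.4,[-0.0083,-0.072,0.12],[0,0,0]],
  ],
)

```text
time: 14.1
tool_pos: [0.4306, 0.0332, 0.0324]
tool_rot: [3.14, 0.0, 1.626]
contact_force: [0.3, 0.0, 0.1]
opening: 0.0642
```

Run:
```python
from h import *
to(.4287,.0318,-.022,1.626)
tool(lo=.045)
c=cam('scene');cv2.imwrite('pics/s12.png',cv2.resize(c['img'][200:320,280:420][:,:,::-1],None,fx=5,fy=5,interpolation=2))
to(.4287,.0318,-.022,1.626)
```

```text
shift [-0.0013 -0.0021  0.0544] turn [0.002  0.0004 0.    ] rows 1.3 | at [0.4306 0.0332 0.0324] t 14.1 op 0.0642 F [0.3 0.  0.1]
0.05 49 [ 0.467 -0.042] [ 0.49  -0.002]
0.06 7 [ 0.387 -0.016] [0.473 0.044]
0.07 42 [0.381 0.018] [0.476 0.046]
0.08 65 [0.379 0.02 ] [0.478 0.047]
0.09 56 [0.378 0.02 ] [0.48  0.048]
0.1 35 [0.379 0.029] [0.472 0.047]
0.11 29 [0.375 0.02 ] [0.473 0.048]
0.12 13 [0.39  0.022] [0.474 0.048]
0.13 27 [0.377 0.032] [0.488 0.071]
0.14 119 [0.371 0.002] [0.49  0.073]
0.15 212 [0.371 0.005] [0.49  0.074]
0.16 86 [0.371 0.012] [0.486 0.062]
0.17 258 [0.371 0.008] [0.49  0.064]
0.18 122 [0.376 0.009] [0.448 0.062]
0.19 125 [0.377 0.012] [0.448 0.062]
0.2 103 [0.373 0.012] [0.446 0.059]
0.21 48 [0.374 0.012] [0.447 0.062]
0.22 57 [0.377 0.052] [0.445 0.07 ]
0.23 109 [0.373 0.014] [0.466 0.07 ]
shift [-0.0012 -0.0023  0.0548] turn [ 0.0033  0.0006 -0.0001] rows 1.3 | at [0.4307 0.0332 0.0328] t 14.2 op 0.0644 F [-0.8 -0.4  0.4]
```

View pics/s12.png

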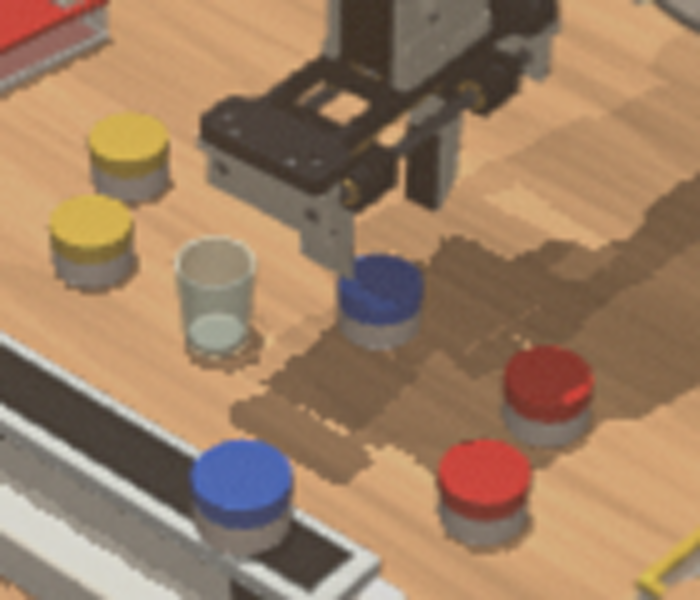

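The fingers straddle the front blue pot at (380,300), and the body will stay above the 50 mm beaker. I'll descend and grip.

Request:
jog_arm(
  series=[
    [0.4,[-0.001,-0.002,0.03],[0,0,0]],
    [0.4,[-0.001,-0.002,0.045],[0,0,0]],
    [0.4,[-0.001,-0.002,0.05],[0,0,0]],
    [0.4,[-0.001,-0.002,0.054],[0,0,0]],
    [0.4,[-0.001,-0.002,0.054],[0,0,0]],
    [-1,[-0.001,-0.002,0.054],[0,0,0]],
    [-1,[-0.001,-0.002,0.054],[0,0,0]],
    [-1,[-0.001,-0.002,0.054],[0,0,0]],
    [-1,[-0.001,-0.002,0.054],[0,0,0]],
    [-1,[-0.001,-0.002,0.054],[0,0,0]],
  ],
  squeeze=15,
)

```text
time: 15.03
tool_pos: [0.4278, 0.0321, -0.0221]
tool_rot: [3.14, 0.0, 1.626]
contact_force: [0.2, 0.3, 5.5]
opening: 0.0434
```

Request:
jog_arm(
  series=[
    [-1,[0,0,-0.03],[0,0,0]],
    [-1,[0,0,-0.07],[0,0,0]],
    [-1,[0,0,-0.11],[0,0,0]],
    [-1,[0,0,-0.13],[0,0,0]],
    [-1,[0,0,-0.13],[0,0,0]],
    [-1,[0,0,-0.13],[0,0,0]],
  ],
)

```text
time: 15.53
tool_pos: [0.4277, 0.0321, 0.1081]
tool_rot: [3.139, 0.001, 1.626]
contact_force: [-0.5, 0.2, -1.0]
opening: 0.0439
```

Run:
```python
from h import *
to(.638,.02,.108,1.626)
```

```text
shift [-0.0236  0.2093  0.0007] turn [ 0.0026  0.0005 -0.0001] rows 5.1 | at [0.4277 0.0321 0.1081] t 15.53 op 0.0439 F [-0.5  0.2 -1. ]
```

Request:
jog_arm(
  series=[
    [-1,[-0.004,0.035,0],[0,0,0]],
    [-1,[-0.008,0.07,0],[0,0,0]],
    [-1,[-0.012,0.105,0],[0,0,0]],
    [-1,[-0.016,0.14,0],[0,0,0]],
    [-1,[-0.02,0.175,0],[0,0,0]],
    [-1,[-0.0235,0.2,0],[0,0,0]],
    [-1,[-0.0235,0.209,0],[0,0,0]],
    [-1,[-0.0235,0.209,0],[0,0,0]],
    [-1,[-0.0235,0.209,0.02],[0,0,0]],
    [-1,[-0.0235,0.209,0.04],[0,0,0]],
    [-1,[-0.0235,0.209,0.047],[0,0,0]],
    [-1,[-0.0235,0.209,0.047],[0,0,0]],
  ],
)

```text
time: 16.53
tool_pos: [0.6342, 0.0204, 0.057]
tool_rot: [-3.134, -0.001, 1.626]
contact_force: [-0.2, 0.1, -0.9]
opening: 0.0438
```

Run:
```python
from h import *
cam('scene');to(.638,.02,.053,1.626)
tool(lo=.1)
to(.638,.02,.053,1.626)
```

```text
shift [-0.0004  0.0024  0.0059] turn [-0.0038 -0.0005 -0.0002] rows 0.2 | at [0.6356 0.0203 0.0589] t 16.58 op 0.0439 F [ 0.1  0.2 -0. ]
0.1 80 [0.596 0.013] [0.673 0.14 ]
0.11 348 [0.595 0.012] [0.674 0.14 ]
0.12 81 [0.595 0.012] [0.674 0.044]
0.13 57 [0.592 0.005] [0.674 0.034]
0.14 35 [0.594 0.006] [0.675 0.034]
0.15 13 [0.607 0.011] [0.611 0.027]
0.16 63 [0.581 0.023] [0.685 0.06 ]
0.17 196 [ 0.581 -0.008] [0.695 0.06 ]
0.18 305 [ 0.579 -0.006] [0.686 0.059]
0.19 202 [ 0.576 -0.002] [0.694 0.05 ]
0.2 289 [ 0.576 -0.006] [0.695 0.049]
0.21 152 [ 0.583 -0.003] [0.654 0.048]
0.22 162 [ 0.582 -0.002] [0.652 0.048]
0.23 79 [0.583 0.   ] [0.651 0.044]
0.24 23 [0.589 0.027] [0.65  0.056]
0.25 153 [0.581 0.013] [0.668 0.058]
0.26 75 [0.585 0.002] [0.672 0.058]
shift [-0.0003  0.0013  0.0072] turn [-0.0011 -0.0001 -0.0002] rows 0.2 | at [0.6367 0.0202 0.0602] t 16.63 op 0.0436 F [ 0.1 -0.2 -0.2]
```

Request:
jog_arm(
  series=[
    [-1,[0,0.0005,0.002],[0,0,0]],
    [-1,[0,0.0005,0.004],[0,0,0]],
    [-1,[0,0.0005,0.006],[0,0,0]],
    [-1,[0,0.0005,0.007],[0,0,0]],
    [-1,[0,0.0005,0.008],[0,0,0]],
    [-1,[0,0.0005,0.008],[0,0,0]],
  ],
)

```text
time: 17.13
tool_pos: [0.6378, 0.0202, 0.053]
tool_rot: [3.141, 0.0, 1.626]
contact_force: [-3.0, 0.1, 3.2]
opening: 0.0437
```

Request:
jog_arm(
  series=[
    [0.1,[0,0,0],[0,0,0]],
    [0.1,[0,0,0],[0,0,0]],
    [0.4,[0,0,0],[0,0,0]],
    [0.4,[0,0,0],[0,0,0]],
    [0.4,[0,0,-0.03],[0,0,0]],
    [0.4,[0,0,-0.07],[0,0,0]],
    [0.4,[0,0,-0.1],[0,0,0]],
    [0.4,[0,-0.04,-0.1],[0,0,0.1]],
    [0.4,[0.03,-0.08,-0.1],[0,0,0.2]],
    [0.4,[0.07,-0.12,-0.1],[0,0,0.3]],
    [0.4,[0.11,-0.15,-0.1],[0,0,0.4]],
    [0.4,[0.15,-0.15,-0.1],[0,0,0.5]],
  ],
)

```text
time: 18.13
tool_pos: [0.4855, 0.1377, 0.1525]
tool_rot: [-3.141, 0.001, 1.119]
contact_force: [2.0, 1.1, 0.0]
opening: 0.0641
```

Run:
```python
from h import *
c=ledge('scene');cv2.imwrite('pics/s13.png',cv2.resize(c['img'][180:380,200:480][:,:,::-1],None,fx=2.8,fy=2.8,interpolation=2))
lids(c)
c=ledge('top');cv2.imwrite('pics/t13.png',cv2.resize(c['img'][170:330,190:480][:,:,::-1],None,fx=2.7,fy=2.7,interpolation=2))
lids(c)
to(.4976,.158,.15,0)
```

```text
scene [281 267  18  12 160] blue on ledge [0.6349 0.0193 0.105 ] line x top 0.6375496377411641 scene 0.6356496377411641
scene [319 289  18  13 192] blue on ledge [0.6294 0.1307 0.105 ] line x top 0.6317013374588905 scene 0.6298013374588904
blue [632.3  18.8] [ 16  37 313] plane [-2.4388 -0.2159  0.03  ] depth [-1.4915  0.0228  0.26  ]
blue [612.1  73.8] [ 29  40 537] plane [-1.3533  0.0358  0.03  ] depth [-1.4928 -0.0031 -0.0129]
blue [636.9  71.2] [ 6 11 53] plane [-1.4918  0.1095  0.03  ] depth [-1.4916  0.1085  0.0299]
blue [290.  272.2] [ 18  12 160] plane [ 0.5801 -0.0448  0.03  ] depth [0.6356 0.021  0.107 ]
blue [327.7 294.8] [ 18  13 192] plane [0.5742 0.077  0.03  ] depth [0.6308 0.132  0.107 ]
blue [226.4 399.5] [ 39  26 271] plane [0.9203 0.1356 0.03  ] depth [0.919  0.1317 0.0196]
red [388.9 276.3] [ 17  15 205] plane [0.4265 0.1406 0.03  ] depth [0.4278 0.1412 0.0314]
red [376.4 295.6] [ 18  16 226] plane [0.4986 0.1613 0.03  ] depth [0.4995 0.1622 0.0316]
top [281 203  13   8  74] blue on ledge [0.6406 0.1341 0.105 ] line x top 0.6315200648275219 scene 0.629620064827521
[... 212 characters left out ...]
 [327.4 208.7] [ 16  15 175] plane [0.6555 0.0175 0.03  ] depth [0.6359 0.0202 0.1055]
red [388.1 216.4] [ 8  5 30] plane [ 0.6359 -0.1622  0.03  ] depth [ 0.6152 -0.1485  0.1157]
red [400.5 216. ] [ 6  5 28] plane [ 0.6379 -0.1987  0.03  ] depth [ 0.6174 -0.183   0.1169]
red [284.6 281.1] [14  6 57] plane [0.4376 0.1376 0.03  ] depth [0.4379 0.137  0.0309]
yellow [370.4 263.3] [ 16  15 184] plane [ 0.495  -0.1101  0.03  ] depth [ 0.4955 -0.1091  0.0298]
yellow [383.1 285.4] [ 15  16 187] plane [ 0.4316 -0.1466  0.03  ] depth [ 0.4304 -0.1462  0.0302]
shift [0.0193 0.0037 0.0029] turn [-1.6000e-03 -5.0000e-04  1.1265e+00] rows 9.0 | at [0.486  0.1422 0.1528] t 18.23 op 0.0645 F [0.  0.  0.5]
```

View pics/s13.png

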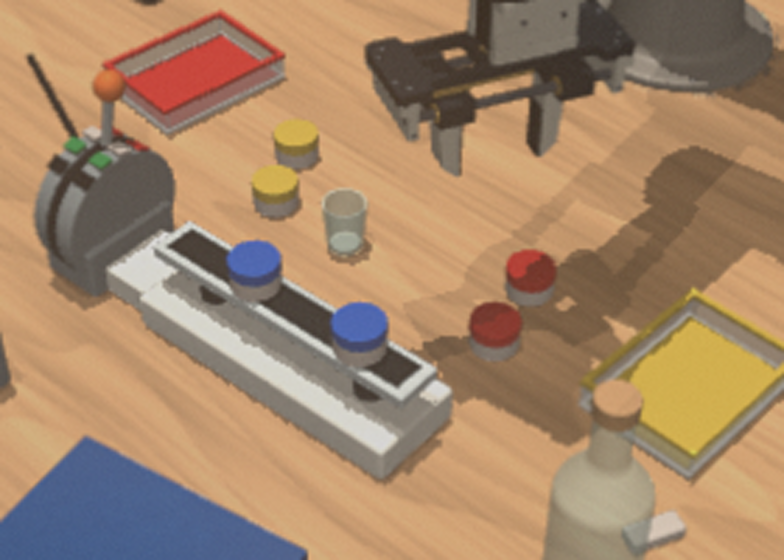

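View pics/t13.png

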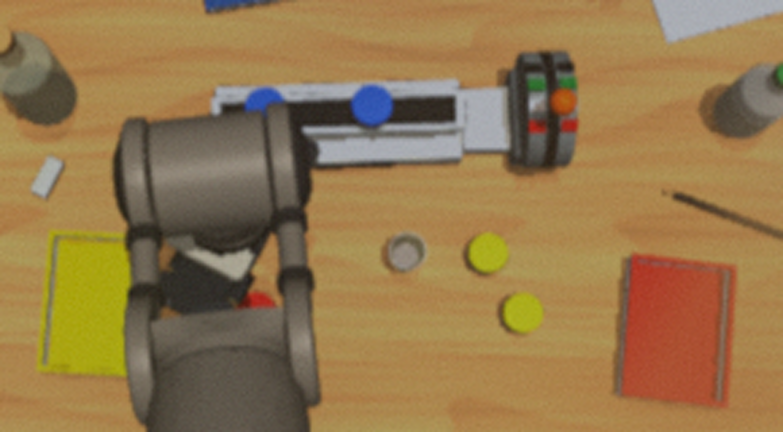

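Both blue pots stand on the ledge within about 1 mm of the midline, and no third blue pot is visible. The lever is still in white. I'll do the rear red pot next, with the jaws along y.

Request:
jog_arm(
  series=[
    [0.4,[0.01,0.002,0],[0,0,0.12]],
    [0.4,[0.02,0.003,0],[0,0,0.24]],
    [0.4,[0.02,0.003,0],[0,0,0.36]],
    [0.4,[0.02,0.003,0],[0,0,0.48]],
    [0.4,[0.02,0.003,0],[0,0,0.6]],
    [0.4,[0.02,0.003,0],[0,0,0.72]],
    [0.4,[0.02,0.003,0],[0,0,0.84]],
    [0.4,[0.02,0.003,0.02],[0,0,0.96]],
    [0.4,[0.02,0.003,0.05],[0,0,1.08]],
    [0.4,[0.02,0.003,0.09],[0,0,1.127]],
    [0.4,[0.02,0.003,0.11],[0,0,1.127]],
    [0.4,[0.02,0.003,0.12],[0,0,1.127]],
  ],
)

```text
time: 19.23
tool_pos: [0.4984, 0.1537, 0.0292]
tool_rot: [3.141, 0.005, -0.0]
contact_force: [0.2, -1.3, 0.3]
opening: 0.0643
```

Run:
```python
from h import *
cam('scene');tool(lo=.045)
c=cam('scene');cv2.imwrite('pics/s14.png',cv2.resize(c['img'][200:340,300:460][:,:,::-1],None,fx=4,fy=4,interpolation=2));lids(c)
to(.4977,.159,-.022,0)
```

```text
0.06 21 [0.485 0.107] [0.507 0.19 ]
0.07 59 [0.486 0.107] [0.512 0.203]
0.08 62 [0.487 0.105] [0.509 0.204]
0.09 72 [0.487 0.104] [0.51  0.205]
0.1 51 [0.484 0.101] [0.509 0.205]
0.11 29 [0.487 0.105] [0.51  0.205]
0.12 18 [0.458 0.07 ] [0.532 0.24 ]
0.13 179 [0.46  0.066] [0.536 0.242]
0.14 302 [0.461 0.065] [0.535 0.243]
0.15 318 [0.464 0.061] [0.536 0.247]
0.16 352 [0.46  0.057] [0.535 0.25 ]
0.17 839 [0.46  0.058] [0.535 0.249]
0.18 141 [0.474 0.135] [0.524 0.205]
0.19 156 [0.476 0.135] [0.524 0.205]
0.2 96 [0.474 0.136] [0.522 0.206]
0.21 73 [0.465 0.161] [0.533 0.205]
0.22 299 [0.459 0.138] [0.536 0.205]
0.23 109 [0.462 0.127] [0.535 0.204]
blue [632.3  18.8] [ 16  37 315] plane [-2.4396 -0.216   0.03  ] depth [-1.4913  0.0226  0.2612]
blue [612.   73.8] [ 29  40 540] plane [-1.3522  0.0359  0.03  ] depth [-1.4924 -0.0023 -0.0134]
blue [636.9  71.1] [ 6 12 54] plane [-1.4937  0.109   0.03  ] depth [-1.4908  0.1098  0.0293]
blue [289.9 272.1] [ 18  12 163] plane [ 0.5803 -0.0451  0.03  ] depth [0.6369 0.0212 0.1072]
blue [327.8 294.9] [ 19  13 196] plane [0.5742 0.0773 0.03  ] depth [0.6312 0.132  0.1068]
blue [227.4 400.1] [ 43  34 319] plane [0.9196 0.1381 0.03  ] depth [0.9173 0.1331 0.0194]
red [376.1 295.6] [ 18  16 224] plane [0.4991 0.1608 0.03  ] depth [0.5005 0.161  0.0315]
shift [-0.0028 -0.0047  0.0544] turn [ 0.0002  0.0002 -0.0006] rows 1.3 | at [0.5005 0.1544 0.0324] t 19.38 op 0.0642 F [ 0.3  0.  -1.1]
```

View pics/s14.png

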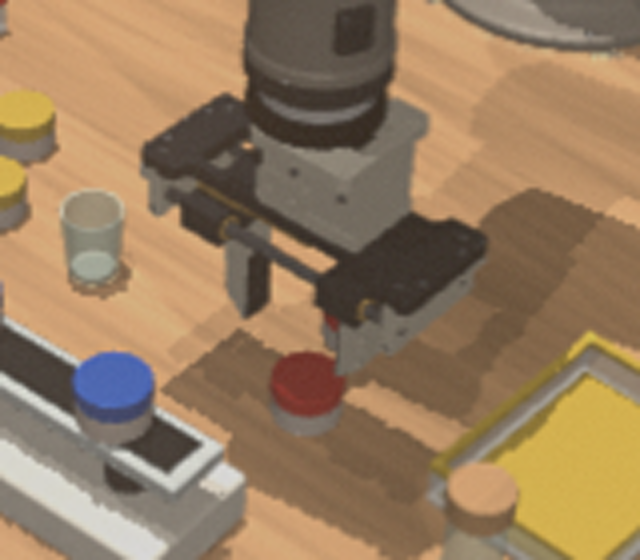

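The fingers straddle the rear red pot at (308,390) and need a shift of about 5 mm in y. I'll correct, descend and grip.

Request:
jog_arm(
  series=[
    [0.4,[-0.0025,-0.0045,0.02],[0,0,0]],
    [0.4,[-0.0025,-0.0045,0.03],[0,0,0]],
    [0.4,[-0.0025,-0.0045,0.045],[0,0,0]],
    [0.4,[-0.0025,-0.0045,0.054],[0,0,0]],
    [0.4,[-0.0025,-0.0045,0.054],[0,0,0]],
    [-1,[-0.0025,-0.0045,0.054],[0,0,0]],
    [-1,[-0.0025,-0.0045,0.054],[0,0,0]],
    [-1,[-0.0025,-0.0045,0.054],[0,0,0]],
    [-1,[-0.0025,-0.0045,0.054],[0,0,0]],
    [-1,[-0.0025,-0.0045,0.054],[0,0,0]],
  ],
  squeeze=15,
)

```text
time: 20.22
tool_pos: [0.4981, 0.1592, -0.0209]
tool_rot: [-3.141, -0.002, -0.001]
contact_force: [0.6, -0.3, 4.3]
opening: 0.0432
```

Request:
jog_arm(
  series=[
    [-1,[0,0,-0.03],[0,0,0]],
    [-1,[0,0,-0.07],[0,0,0]],
    [-1,[0,0,-0.11],[0,0,0]],
    [-1,[0,0,-0.14],[0,0,0]],
    [-1,[0,0,-0.14],[0,0,0]],
  ],
)

```text
time: 20.63
tool_pos: [0.5012, 0.1599, 0.1249]
tool_rot: [-3.14, -0.012, -0.001]
contact_force: [1.1, -0.1, -0.8]
opening: 0.0438
```

Run:
```python
from h import *
c=cam('top');W=cloud(c);x,y,z=W[...,0],W[...,1],W[...,2]
for a,b in((.022,.04),(-.002,.014)):
    m=(x>.32)&(x<.52)&(y>-.40)&(y<-.22)&(z>a)&(z<b)&((mask(c,'red',90)>0)|(mask(c,'orange',90)>0))
    if a<0: m&=cv2.inRange(cv2.cvtColor(c['img'],cv2.COLOR_RGB2HSV),(0,150,0),(8,255,255))>0
    q=(W[m][:,:2]*1000).astype(np.float32); r=cv2.minAreaRect(q); print(m.sum(),r, q.min(0),q.max(0))
# pixel-based corners of red blob on floor
h=cv2.cvtColor(c['img'],cv2.COLOR_RGB2HSV)
m=cv2.inRange(h,(0,130,60),(10,255,255))|cv2.inRange(h,(172,130,60),(180,255,255)); m[:250]=0; m[:,:400]=0; m[340:]=0
cs=max(cv2.findContours(m,0,2)[0],key=cv2.contourArea); r=cv2.minAreaRect(cs); bx=cv2.boxPoints(r); print(bx, onplane(c,bx,.03).round(4), onplane(c,bx,.004).round(4))
to(.417+.038,-.313,.118,-.07)
```

```text
435 ((418.1219482421875, -313.0016174316406), (114.35784912109375, 152.6942138671875), 84.44580841064453) [ 337.85965 -375.7961 ] [ 497.04828 -250.84288]
1460 ((419.3421325683594, -314.4168395996094), (92.97083282470703, 140.28150939941406), 85.04493713378906) [ 346.76706 -362.96704] [ 493.13797 -263.34766]
[[419.21173 317.24707]
 [423.3529  263.4118 ]
 [463.04114 266.46472]
 [458.89996 320.3    ]] [[ 0.3433 -0.2488  0.03  ]
 [ 0.4981 -0.2635  0.03  ]
 [ 0.4917 -0.3781  0.03  ]
 [ 0.3373 -0.3612  0.03  ]] [[ 0.344  -0.2545  0.004 ]
 [ 0.5017 -0.2694  0.004 ]
 [ 0.4951 -0.3861  0.004 ]
 [ 0.3379 -0.369   0.004 ]]
shift [-0.0442  0.4726  0.003 ] turn [-0.0015 -0.0076  0.0689] rows 11.4 | at [0.4997 0.1596 0.1219] t 20.68 op 0.0435 F [ 0.1  0.3 -0.8]
```

The red tray's centre is (0.4185, -0.3135) with yaw -0.093. I'll carry the red pot to the far spot at (0.454, -0.317).

Request:
jog_arm(
  series=[
    [-1,[-0.01,0.04,0],[0,0,0.01]],
    [-1,[-0.02,0.08,0],[0,0,0.02]],
    [-1,[-0.025,0.12,0],[0,0,0.03]],
    [-1,[-0.03,0.16,0],[0,0,0.04]],
    [-1,[-0.035,0.2,0],[0,0,0.05]],
    [-1,[-0.04,0.24,0],[0,0,0.06]],
    [-1,[-0.045,0.28,0],[0,0,0.07]],
    [-1,[-0.045,0.32,0],[0,0,0.08]],
    [-1,[-0.045,0.36,0],[0,0,0.09]],
    [-1,[-0.045,0.4,0],[0,0,0.09]],
    [-1,[-0.045,0.44,0],[0,0,0.09]],
    [-1,[-0.045,0.47,0],[0,0,0.09]],
  ],
)

```text
time: 21.68
tool_pos: [0.4508, -0.3135, 0.1169]
tool_rot: [-3.141, 0.002, -0.093]
contact_force: [-0.2, -0.2, 0.1]
opening: 0.0436
```

Run:
```python
from h import *
cam('scene');cam('scene');to(.4543,-.3168,.02,-.093)
```

```text
shift [0.0036 0.0015 0.0967] turn [ 0.0005  0.0009 -0.0028] rows 2.3 | at [ 0.4509 -0.3149  0.1167] t 21.78 op 0.0439 F [ 1.  -0.4 -0.6]
```

Request:
jog_arm(
  series=[
    [-1,[0.0035,0.0015,0.03],[0,0,0]],
    [-1,[0.0035,0.0015,0.06],[0,0,0]],
    [-1,[0.0035,0.0015,0.09],[0,0,0]],
    [-1,[0.0035,0.0015,0.097],[0,0,0]],
    [-1,[0.0035,0.0015,0.097],[0,0,0]],
    [-1,[0.0035,0.0015,0.097],[0,0,0]],
  ],
)

```text
time: 22.28
tool_pos: [0.4554, -0.3121, 0.0217]
tool_rot: [-3.141, 0.0, -0.091]
contact_force: [-0.5, -0.6, 0.3]
opening: 0.0437
```

Run:
```python
from h import *
cam('top');to(.4543,-.3168,-.014,-.093);tool(lo=.045)
c=cam('scene');cv2.imwrite('pics/s15.png',cv2.resize(c['img'][130:250,200:340][:,:,::-1],None,fx=5,fy=5,interpolation=2))
```

```text
shift [-0.0014  0.0041  0.0366] turn [ 0.0011 -0.0015  0.0023] rows 0.9 | at [ 0.456  -0.3128  0.0226] t 22.33 op 0.0439 F [-0.  -0.5  0.1]
0.05 24 [ 0.449 -0.339] [ 0.475 -0.294]
0.06 36 [ 0.449 -0.347] [ 0.474 -0.279]
0.07 68 [ 0.448 -0.356] [ 0.477 -0.272]
0.08 91 [ 0.448 -0.353] [ 0.475 -0.271]
0.09 27 [ 0.457 -0.356] [ 0.47  -0.271]
0.1 15 [ 0.438 -0.354] [ 0.468 -0.278]
0.11 13 [ 0.446 -0.355] [ 0.47  -0.279]
0.12 82 [ 0.427 -0.399] [ 0.496 -0.223]
0.13 180 [ 0.424 -0.402] [ 0.498 -0.222]
0.14 215 [ 0.427 -0.408] [ 0.498 -0.218]
0.15 132 [ 0.426 -0.407] [ 0.499 -0.215]
0.16 490 [ 0.423 -0.412] [ 0.5   -0.213]
0.17 101 [ 0.436 -0.331] [ 0.497 -0.225]
0.18 98 [ 0.436 -0.331] [ 0.483 -0.259]
0.19 88 [ 0.436 -0.332] [ 0.482 -0.259]
0.2 55 [ 0.435 -0.308] [ 0.483 -0.259]
0.21 117 [ 0.425 -0.326] [ 0.496 -0.258]
0.22 162 [ 0.419 -0.336] [ 0.496 -0.256]
```

View pics/s15.png

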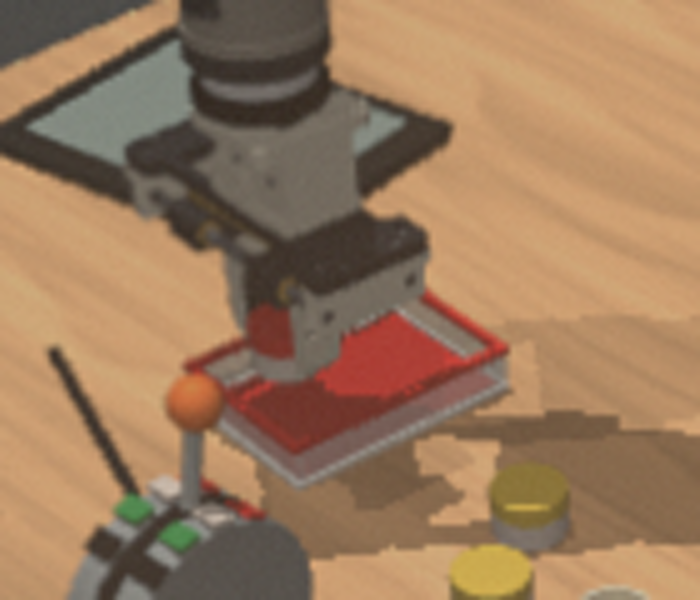

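Request:
jog_arm(
  series=[
    [-1,[-0.0015,0.0035,0],[0,0,0]],
    [-1,[-0.0015,0.0035,0],[0,0,0]],
    [-1,[-0.0015,0.0035,0.01],[0,0,0]],
    [-1,[-0.0015,0.0035,0.02],[0,0,0]],
    [-1,[-0.0015,0.0035,0.03],[0,0,0]],
    [-1,[-0.0015,0.0035,0.035],[0,0,0]],
    [-1,[-0.0015,0.0035,0.037],[0,0,0]],
    [-1,[-0.0015,0.0035,0.037],[0,0,0]],
  ],
)

```text
time: 23.1
tool_pos: [0.4529, -0.3154, -0.0165]
tool_rot: [-3.14, 0.002, -0.091]
contact_force: [0.5, -1.0, -0.2]
opening: 0.0439
```

Request:
jog_arm(
  series=[
    [-1,[0,0.001,0.001],[0,0,0]],
    [-1,[0,0.001,0.002],[0,0,0]],
    [-1,[0,0.001,0.002],[0,0,0]],
  ],
)

```text
time: 23.35
tool_pos: [0.4533, -0.3166, -0.0169]
tool_rot: [-3.141, 0.0, -0.091]
contact_force: [-2.1, 2.8, 9.3]
opening: 0.0435
```

Contact with the tray floor shows 9.3 N. I'll release with a small opening and rise.

Request:
jog_arm(
  series=[
    [0.1,[0,0,0],[0,0,0]],
    [0.1,[0,0,0],[0,0,0]],
    [0.1,[0,0,0],[0,0,0]],
    [0.1,[0,0,-0.03],[0,0,0]],
    [0.1,[0,0,-0.07],[0,0,0]],
    [0.1,[0,0,-0.11],[0,0,0]],
    [0.4,[0,-0.04,-0.11],[0,0,-0.03]],
    [0.4,[0.01,-0.08,-0.11],[0,0,-0.06]],
    [0.4,[0.02,-0.12,-0.11],[0,0,-0.09]],
    [0.4,[0.02,-0.16,-0.11],[0,0,-0.09]],
    [0.4,[0.02,-0.2,-0.11],[0,0,-0.09]],
    [0.4,[0.02,-0.2,-0.11],[0,0,-0.09]],
  ],
)

```text
time: 24.35
tool_pos: [0.4911, -0.1133, 0.0921]
tool_rot: [-3.139, 0.001, 0.004]
contact_force: [-1.1, 0.7, 0.4]
opening: 0.0641
```

Run:
```python
from h import *
cam('top');c=cam('scene');cv2.imwrite('pics/s16.png',cv2.resize(c['img'][150:350,200:480][:,:,::-1],None,fx=2.8,fy=2.8,interpolation=2))
W=cloud(c)
R['yel2']=((18,34),)
for ce,s,m in blobs(c,'yel2',smin=140): print('y',ce,s,onplane(c,ce,.03)[0].round(4),np.median(W[m],0).round(3))
to(.495,-.110,.035,0)
```

```text
y [606.0625  12.5625] [603   0   7  27  32] [-2.4236 -0.3814  0.03  ] [-0.802  0.103  0.421]
y [621.14076246  23.12903226] [612   1  19  45 341] [-2.2672 -0.2304  0.03  ] [-0.81   0.161  0.398]
y [305.26174497 228.22147651] [298 223  16  12 149] [ 0.4304 -0.1444  0.03  ] [ 0.433 -0.142  0.032]
y [297.00840336 245.67226891] [290 239  15  13 119] [ 0.4974 -0.1066  0.03  ] [ 0.5   -0.104  0.032]
shift [ 0.0033 -0.0084  0.0574] turn [ 0.0004 -0.0002  0.0022] rows 1.4 | at [ 0.4917 -0.1184  0.0924] t 24.45 op 0.0642 F [-0.5 -0.2 -0. ]
```

View pics/s16.png

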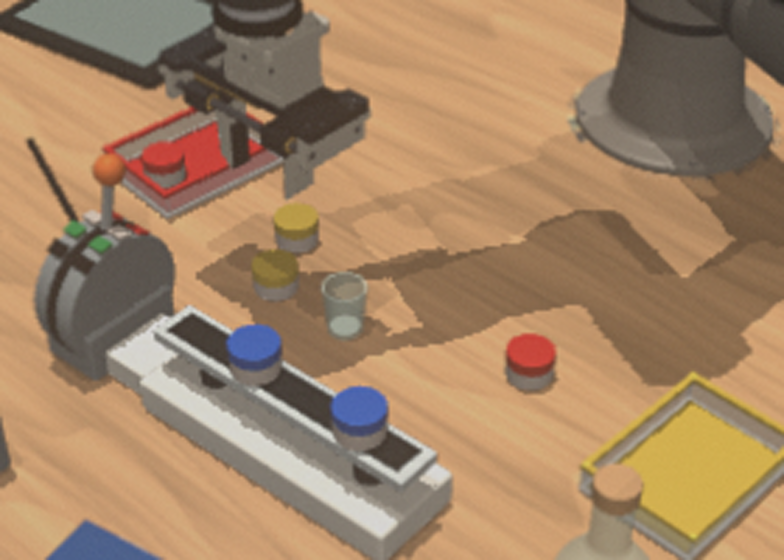

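The red pot stands upright in the red tray at (163,165). Both blue pots are on the ledge and the lever is at white. Next is the rear yellow pot at (0.4955, -0.109).

Request:
jog_arm(
  series=[
    [0.4,[0.0035,-0.009,0.02],[0,0,0]],
    [0.4,[0.0035,-0.009,0.04],[0,0,0]],
    [0.4,[0.0035,-0.009,0.058],[0,0,0]],
    [0.4,[0.0035,-0.009,0.058],[0,0,0]],
    [0.4,[0.0035,-0.009,0.058],[0,0,0]],
    [0.4,[0.0035,-0.009,0.058],[0,0,0]],
  ],
)

```text
time: 24.95
tool_pos: [0.4956, -0.1119, 0.0351]
tool_rot: [3.141, -0.001, -0.003]
contact_force: [-0.1, -0.4, 0.1]
opening: 0.0642
```

Run:
```python
from h import *
cam('scene')
c=cam('scene');cv2.imwrite('pics/s17.png',cv2.resize(c['img'][170:310,230:390][:,:,::-1],None,fx=4,fy=4,interpolation=2))
to(.4955,-.109,-.022,0)
```

```text
shift [-0.0005 -0.0026  0.0575] turn [ 0.001  -0.0022 -0.0021] rows 1.4 | at [ 0.4958 -0.1116  0.0355] t 25.05 op 0.0639 F [ 0.3 -0.5  0.3]
```

View pics/s17.png

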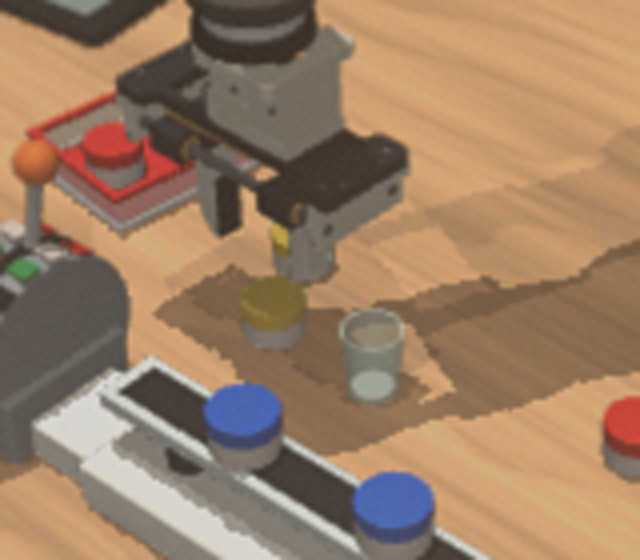

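The fingers straddle the rear yellow pot at (273,310), and the beaker at (372,355) is clear. I'll descend and grip.

Request:
jog_arm(
  series=[
    [0.4,[-0.0005,-0.0025,0.02],[0,0,0]],
    [0.4,[-0.0005,-0.0025,0.03],[0,0,0]],
    [0.4,[-0.0005,-0.0025,0.045],[0,0,0]],
    [0.4,[-0.0005,-0.0025,0.057],[0,0,0]],
    [0.4,[-0.0005,-0.0025,0.057],[0,0,0]],
    [-1,[-0.0005,-0.0025,0.057],[0,0,0]],
    [-1,[-0.0005,-0.0025,0.057],[0,0,0]],
    [-1,[-0.0005,-0.0025,0.057],[0,0,0]],
    [-1,[-0.0005,-0.0025,0.057],[0,0,0]],
    [-1,[-0.0005,-0.0025,0.057],[0,0,0]],
  ],
  squeeze=15,
)

```text
time: 25.88
tool_pos: [0.4951, -0.1084, -0.0218]
tool_rot: [3.141, -0.002, -0.001]
contact_force: [-0.9, 0.0, 4.3]
opening: 0.0436
```

Request:
jog_arm(
  series=[
    [-1,[0,0,-0.03],[0,0,0]],
    [-1,[0,0,-0.07],[0,0,0]],
    [-1,[0,0,-0.11],[0,0,0]],
    [-1,[0,0,-0.14],[0,0,0]],
    [-1,[0,0,-0.14],[0,0,0]],
  ],
)

```text
time: 26.3
tool_pos: [0.4981, -0.1094, 0.1238]
tool_rot: [3.137, -0.011, -0.001]
contact_force: [1.1, 0.2, 0.1]
opening: 0.0433
```

Run:
```python
from h import *
c=cam('top')
h=cv2.cvtColor(c['img'],cv2.COLOR_RGB2HSV)
m=cv2.inRange(h,(22,130,60),(36,255,255)); m[:240]=0; m[:,260:]=0; m[330:]=0;m[:,:190]=0
cs=max(cv2.findContours(m,0,2)[0],key=cv2.contourArea); r=cv2.minAreaRect(cs); bx=cv2.boxPoints(r); print(r, onplane(c,bx,.03).round(4), onplane(c,bx,.03).mean(0))
W=cloud(c);x,y,z=W[...,0],W[...,1],W[...,2]
mm=(m>0)&(z>.022)&(z<.04); print(cv2.minAreaRect((W[mm][:,:2]*1000).astype(np.float32)))
c=cam('top');cv2.imwrite('pics/t17.png',cv2.resize(c['img'][230:330,190:290][:,:,::-1],None,fx=6,fy=6,interpolation=2))
to(.432+.036,.312,.118,-.03)
```

```text
((224.21714782714844, 281.58294677734375), (40.190731048583984, 54.278480529785156), 4.513988018035889) [[0.3581 0.3717 0.03  ]
 [0.515  0.369  0.03  ]
 [0.5082 0.2514 0.03  ]
 [0.3517 0.2564 0.03  ]] [0.43327635 0.31212449 0.03      ]
((433.16473388671875, 311.28857421875), (114.501953125, 152.54949951171875), 87.95513153076172)
shift [-2.740e-02 -4.202e-01 -1.000e-04] turn [ 0.0011 -0.0027  0.0289] rows 10.1 | at [ 0.495  -0.1083  0.1185] t 26.4 op 0.0435 F [-0.  -0.6 -0.9]
```

View pics/t17.png

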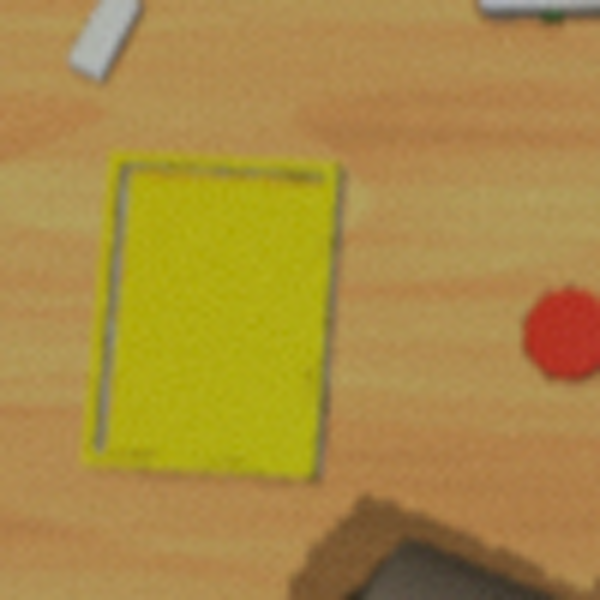

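The empty yellow tray is centred at (0.433, 0.3115) with yaw -0.036. I'll carry the pot to its far spot at (0.469, 0.310).

Request:
jog_arm(
  series=[
    [-1,[-0.01,-0.04,0],[0,0,0.01]],
    [-1,[-0.02,-0.08,0],[0,0,0.02]],
    [-1,[-0.026,-0.12,0],[0,0,0.03]],
    [-1,[-0.026,-0.16,0],[0,0,0.035]],
    [-1,[-0.026,-0.2,0],[0,0,0.035]],
    [-1,[-0.026,-0.24,0],[0,0,0.035]],
    [-1,[-0.026,-0.28,0],[0,0,0.035]],
    [-1,[-0.026,-0.32,0],[0,0,0.035]],
    [-1,[-0.026,-0.36,0],[0,0,0.035]],
    [-1,[-0.026,-0.39,0],[0,0,0.035]],
    [-1,[-0.026,-0.419,0],[0,0,0.035]],
    [-1,[-0.026,-0.419,0],[0,0,0.035]],
  ],
)

```text
time: 27.4
tool_pos: [0.4673, 0.3151, 0.1149]
tool_rot: [-3.141, 0.003, -0.032]
contact_force: [0.1, -0.2, -1.1]
opening: 0.0438
```

Request:
jog_arm(
  series=[
    [-1,[0,0,0.03],[0,0,0]],
    [-1,[0,0,0.06],[0,0,0]],
    [-1,[0,0,0.085],[0,0,0]],
    [-1,[0,0,0.095],[0,0,0]],
    [-1,[0,0,0.095],[0,0,0]],
    [-1,[0,0,0.095],[0,0,0]],
  ],
)

```text
time: 27.9
tool_pos: [0.4688, 0.3104, 0.0218]
tool_rot: [3.141, 0.001, -0.037]
contact_force: [0.3, 0.3, -0.5]
opening: 0.0434
```

Run:
```python
from h import *
cam('scene')
c=cam('scene');cv2.imwrite('pics/s18.png',cv2.resize(c['img'][240:380,360:520][:,:,::-1],None,fx=4,fy=4,interpolation=2))
to(.469,.3102,-.018,-.036);tool(lo=.045)
```

```text
shift [-0.0011  0.001   0.0416] turn [-0.001  -0.002  -0.0005] rows 1.0 | at [0.47   0.3112 0.0236] t 28.0 op 0.0436 F [-0.7  0.1 -0.8]
0.05 30 [0.473 0.28 ] [0.491 0.328]
0.06 82 [0.474 0.274] [0.491 0.344]
0.07 143 [0.452 0.27 ] [0.492 0.35 ]
0.08 222 [0.451 0.269] [0.491 0.351]
0.09 71 [0.46  0.269] [0.481 0.351]
0.1 33 [0.454 0.271] [0.482 0.353]
0.11 16 [0.457 0.277] [0.479 0.286]
0.12 96 [0.432 0.223] [0.508 0.398]
0.13 281 [0.433 0.223] [0.509 0.399]
0.14 426 [0.434 0.216] [0.51  0.404]
0.15 215 [0.435 0.217] [0.511 0.405]
0.16 1145 [0.428 0.215] [0.51  0.406]
0.17 169 [0.447 0.236] [0.502 0.402]
0.18 155 [0.447 0.294] [0.496 0.362]
0.19 155 [0.446 0.292] [0.497 0.361]
0.2 59 [0.446 0.336] [0.493 0.361]
0.21 133 [0.438 0.293] [0.507 0.362]
0.22 348 [0.432 0.283] [0.508 0.361]
```

View pics/s18.png

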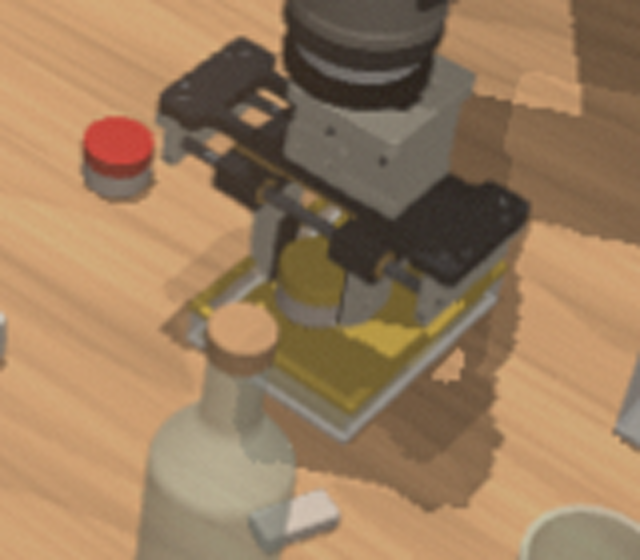

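The pot hangs over the yellow tray, with the fingers' y middle at 0.310. I'll lower it.

Request:
jog_arm(
  series=[
    [-1,[-0.001,0.0005,0.015],[0,0,0]],
    [-1,[-0.001,0.0005,0.03],[0,0,0]],
    [-1,[-0.001,0.0005,0.036],[0,0,0]],
    [-1,[-0.001,0.0005,0.038],[0,0,0]],
    [-1,[-0.001,0.0005,0.04],[0,0,0]],
    [-1,[-0.001,0.0005,0.041],[0,0,0]],
    [-1,[-0.001,0.0005,0.041],[0,0,0]],
  ],
)

```text
time: 28.63
tool_pos: [0.4686, 0.3108, -0.0178]
tool_rot: [-3.141, -0.001, -0.036]
contact_force: [-1.0, 0.0, 0.7]
opening: 0.0438
```

Request:
jog_arm(
  series=[
    [-1,[0,0,0.001],[0,0,0]],
    [-1,[0,0,0.001],[0,0,0]],
  ],
)

```text
time: 28.8
tool_pos: [0.4686, 0.3108, -0.0178]
tool_rot: [-3.141, -0.002, -0.036]
contact_force: [-3.4, -1.3, 10.9]
opening: 0.0435
```

Contact. I'll release, rise and move towards the front red pot.

Request:
jog_arm(
  series=[
    [0.1,[0,0,0],[0,0,0]],
    [0.1,[0,0,0],[0,0,0]],
    [0.1,[0,0,0],[0,0,0]],
    [0.1,[0,0,-0.03],[0,0,0]],
    [0.1,[0,0,-0.07],[0,0,0]],
    [0.1,[0,0,-0.11],[0,0,0]],
    [0.4,[-0.01,0.04,-0.11],[0,0,-0.03]],
    [0.4,[-0.02,0.08,-0.11],[0,0,-0.036]],
    [0.4,[-0.03,0.12,-0.11],[0,0,-0.036]],
    [0.4,[-0.043,0.16,-0.11],[0,0,-0.036]],
    [0.4,[-0.043,0.17,-0.09],[0,0,-0.036]],
    [0.4,[-0.043,0.17,-0.06],[0,0,-0.036]],
  ],
)

```text
time: 29.8
tool_pos: [0.4206, 0.14, 0.0422]
tool_rot: [-3.141, -0.006, -0.003]
contact_force: [1.1, 1.2, -1.4]
opening: 0.064
```

Run:
```python
from h import *
cam('scene')
c=cam('scene');cv2.imwrite('pics/s19.png',cv2.resize(c['img'][220:380,350:550][:,:,::-1],None,fx=3.5,fy=3.5,interpolation=2));lids(c)
to(.4262,.1395,-.022,0)
```

```text
blue [632.3  18.8] [ 16  37 313] plane [-2.4393 -0.2159  0.03  ] depth [-1.4908  0.023   0.2607]
blue [612.1  73.8] [ 29  40 536] plane [-1.3529  0.036   0.03  ] depth [-1.4924 -0.0024 -0.0145]
blue [636.9  71.2] [ 6 12 54] plane [-1.4918  0.1095  0.03  ] depth [-1.4913  0.1087  0.0287]
blue [290.  272.1] [ 18  12 161] plane [ 0.5802 -0.0449  0.03  ] depth [0.6365 0.0216 0.1071]
blue [327.7 294.8] [ 18  13 191] plane [0.5742 0.0769 0.03  ] depth [0.6305 0.1318 0.1069]
blue [226.6 388.3] [ 8 10 26] plane [0.9033 0.115  0.03  ] depth [0.8999 0.1089 0.0203]
blue [228.2 400. ] [ 44  32 319] plane [0.9186 0.1391 0.03  ] depth [0.9166 0.1345 0.0197]
red [389.  276.4] [ 17  14 202] plane [0.4268 0.1409 0.03  ] depth [0.4285 0.1422 0.0316]
shift [0.0104 0.0014 0.0598] turn [ 0.0011  0.0065 -0.0021] rows 1.5 | at [0.4162 0.141  0.0379] t 29.9 op 0.0642 F [ 0.7 -0.3  0.7]
```

View pics/s19.png

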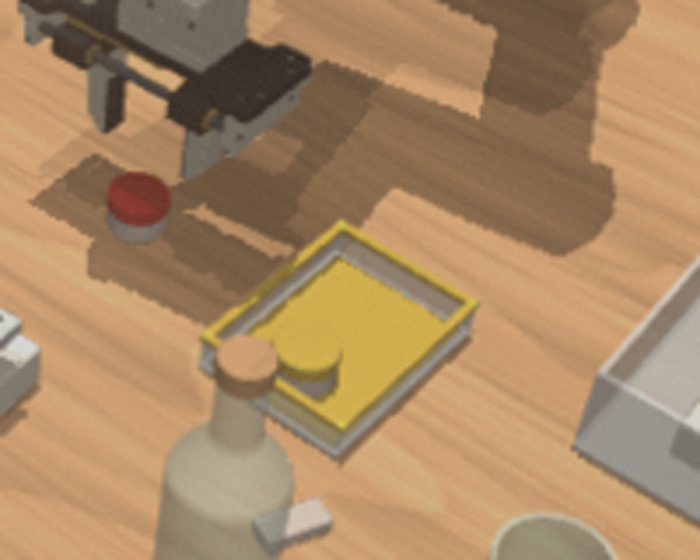

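The yellow pot stands in the yellow tray at (305,360). The front red pot at (138,205) hasn't moved. I'll line up, descend and grip.

Request:
jog_arm(
  series=[
    [0.4,[0.01,0.0015,0],[0,0.005,0]],
    [0.4,[0.01,0.0015,0],[0,0.005,0]],
    [0.4,[0.01,0.0015,0],[0,0.005,0]],
  ],
)

```text
time: 30.15
tool_pos: [0.4307, 0.1412, 0.0416]
tool_rot: [-3.141, -0.008, 0.0]
contact_force: [-0.1, -0.2, -0.1]
opening: 0.064
```

Run:
```python
from h import *
cam('scene')
to(.4262,.139,-.022,0)
```

```text
shift [-0.0043  0.0022  0.0634] turn [-0.0002 -0.0073  0.0006] rows 1.5 | at [0.43   0.1412 0.0414] t 30.2 op 0.0646 F [-0.6  0.7  0.6]
```

Request:
jog_arm(
  series=[
    [0.4,[-0.004,0.002,0.02],[0,-0.007,0]],
    [0.4,[-0.004,0.002,0.035],[0,-0.007,0]],
    [0.4,[-0.004,0.002,0.05],[0,-0.007,0]],
    [0.4,[-0.004,0.002,0.062],[0,-0.007,0]],
    [0.4,[-0.004,0.002,0.062],[0,-0.007,0]],
    [-1,[-0.004,0.002,0.062],[0,-0.007,0]],
    [-1,[-0.004,0.002,0.062],[0,-0.007,0]],
    [-1,[-0.004,0.002,0.062],[0,-0.007,0]],
    [-1,[-0.004,0.002,0.062],[0,-0.007,0]],
    [-1,[-0.004,0.002,0.062],[0,-0.007,0]],
  ],
  squeeze=15,
)

```text
time: 31.03
tool_pos: [0.4259, 0.1388, -0.0208]
tool_rot: [-3.141, 0.0, -0.0]
contact_force: [-0.7, 0.4, 6.1]
opening: 0.0435
```

Request:
jog_arm(
  series=[
    [-1,[0,0,-0.03],[0,0,0]],
    [-1,[0,0,-0.07],[0,0,0]],
    [-1,[0,0,-0.11],[0,0,0]],
    [-1,[0,0,-0.14],[0,0,0]],
    [-1,[0,0,-0.14],[0,0,0]],
  ],
)

```text
time: 31.45
tool_pos: [0.4291, 0.1392, 0.1242]
tool_rot: [-3.14, -0.01, -0.0]
contact_force: [1.8, 0.5, -0.2]
opening: 0.0438
```

Run:
```python
from h import *
cam('scene');cam('scene')
to(.3827,-.3102,.118,-.093)
```

```text
shift [-0.0432  0.4489  0.0011] turn [-0.0003 -0.0009  0.0928] rows 10.8 | at [0.4259 0.1387 0.1193] t 31.55 op 0.0435 F [-0.9  0.9 -1.2]
```

Request:
jog_arm(
  series=[
    [-1,[0,0.04,0],[0,0,0.01]],
    [-1,[0,0.08,0],[0,0,0.02]],
    [-1,[0,0.12,0],[0,0,0.03]],
    [-1,[0,0.16,0],[0,0,0.04]],
    [-1,[-0.005,0.2,0],[0,0,0.05]],
    [-1,[-0.01,0.24,0],[0,0,0.06]],
    [-1,[-0.015,0.28,0],[0,0,0.07]],
    [-1,[-0.02,0.32,0],[0,0,0.08]],
    [-1,[-0.03,0.36,0],[0,0,0.093]],
    [-1,[-0.04,0.4,0],[0,0,0.093]],
    [-1,[-0.043,0.43,0],[0,0,0.093]],
    [-1,[-0.043,0.449,0],[0,0,0.093]],
  ],
)

```text
time: 32.55
tool_pos: [0.3803, -0.3128, 0.1163]
tool_rot: [-3.14, 0.005, -0.096]
contact_force: [-0.1, 0.1, -1.4]
opening: 0.0435
```

Request:
jog_arm(
  series=[
    [-1,[0,0,0.03],[0,0,0]],
    [-1,[0,0,0.06],[0,0,0]],
    [-1,[0,0,0.085],[0,0,0]],
    [-1,[0,0,0.095],[0,0,0]],
    [-1,[0,0,0.095],[0,0,0]],
    [-1,[0,0,0.095],[0,0,0]],
  ],
)

```text
time: 33.05
tool_pos: [0.3819, -0.3099, 0.0229]
tool_rot: [-3.14, 0.004, -0.093]
contact_force: [0.1, 0.1, -0.3]
opening: 0.0439
```

Run:
```python
from h import *
cam('scene')
c=cam('scene');cv2.imwrite('pics/s20.png',cv2.resize(c['img'][130:270,200:360][:,:,::-1],None,fx=4,fy=4,interpolation=2))
tool(lo=.045);to(.3827,-.3102,-.017,-.093)
```

```text
0.05 16 [ 0.382 -0.321] [ 0.402 -0.293]
0.06 40 [ 0.375 -0.345] [ 0.403 -0.278]
0.07 51 [ 0.368 -0.351] [ 0.402 -0.272]
0.08 112 [ 0.371 -0.351] [ 0.402 -0.269]
0.09 31 [ 0.383 -0.354] [ 0.397 -0.271]
0.1 25 [ 0.381 -0.356] [ 0.395 -0.274]
0.11 20 [ 0.37  -0.357] [ 0.398 -0.27 ]
0.12 50 [ 0.354 -0.4  ] [ 0.424 -0.223]
0.13 164 [ 0.351 -0.4  ] [ 0.425 -0.22 ]
0.14 223 [ 0.354 -0.408] [ 0.426 -0.218]
0.15 130 [ 0.349 -0.41 ] [ 0.427 -0.213]
0.16 458 [ 0.348 -0.41 ] [ 0.427 -0.212]
0.17 143 [ 0.358 -0.394] [ 0.425 -0.219]
0.18 94 [ 0.362 -0.332] [ 0.41  -0.257]
0.19 82 [ 0.364 -0.327] [ 0.41  -0.257]
0.2 67 [ 0.361 -0.324] [ 0.408 -0.257]
0.21 89 [ 0.351 -0.328] [ 0.422 -0.256]
0.22 182 [ 0.347 -0.332] [ 0.423 -0.255]
shift [-0.0003 -0.0009  0.0417] turn [0.002  0.0001 0.0001] rows 1.0 | at [ 0.3829 -0.311   0.0247] t 33.2 op 0.0435 F [ 0.2  0.3 -1.5]
```

View pics/s20.png

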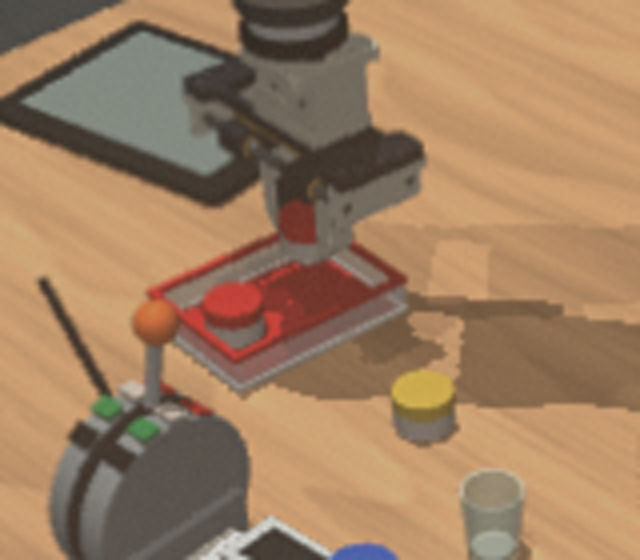

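The second red pot is over the near half of the red tray, with the first at (233,312) clear of it. I'll lower it.

Request:
jog_arm(
  series=[
    [-1,[0,-0.0005,0.015],[0,0,0]],
    [-1,[0,-0.0005,0.03],[0,0,0]],
    [-1,[0,-0.0005,0.036],[0,0,0]],
    [-1,[0,-0.0005,0.038],[0,0,0]],
    [-1,[0,-0.0005,0.04],[0,0,0]],
    [-1,[0,-0.0005,0.042],[0,0,0]],
    [-1,[0,-0.0005,0.042],[0,0,0]],
  ],
)

```text
time: 33.78
tool_pos: [0.3827, -0.3104, -0.0172]
tool_rot: [3.14, 0.0, -0.093]
contact_force: [-0.4, 1.5, 5.9]
opening: 0.0433
```

Contact. I'll release, rise, and go towards the last yellow pot near (0.431, -0.146).

Request:
jog_arm(
  series=[
    [0.1,[0,0,0],[0,0,0]],
    [0.1,[0,0,0],[0,0,0]],
    [0.1,[0,0,0],[0,0,0]],
    [0.1,[0,0,-0.03],[0,0,0]],
    [0.1,[0,0,-0.07],[0,0,0]],
    [0.1,[0,0,-0.11],[0,0,0]],
    [0.4,[0.01,-0.04,-0.11],[0,0,-0.03]],
    [0.4,[0.02,-0.08,-0.11],[0,0,-0.06]],
    [0.4,[0.03,-0.12,-0.11],[0,0,-0.093]],
    [0.4,[0.033,-0.165,-0.11],[0,0,-0.093]],
    [0.4,[0.033,-0.168,-0.08],[0,0,-0.093]],
    [0.4,[0.033,-0.168,-0.06],[0,0,-0.093]],
  ],
)

```text
time: 34.78
tool_pos: [0.4313, -0.143, 0.0411]
tool_rot: [3.141, 0.0, 0.004]
contact_force: [-0.1, -0.7, -0.3]
opening: 0.0639
```

Run:
```python
from h import *
cam('scene');cam('scene')
c=cam('scene');cv2.imwrite('pics/s21.png',cv2.resize(c['img'][150:310,220:400][:,:,::-1],None,fx=4,fy=4,interpolation=2))
W=cloud(c);R['yel2']=((18,34),)
for ce,s,m in blobs(c,'yel2',smin=140): print('y',ce,s,onplane(c,ce,.03)[0].round(4),np.median(W[m],0).round(3))
to(.4316,-.1460,-.022,0)
```

```text
y [606.13793103  12.44827586] [603   0   7  27  29] [-2.4269 -0.3821  0.03  ] [-0.804  0.103  0.421]
y [621.08504399  23.33431085] [612   1  19  45 341] [-2.2622 -0.2291  0.03  ] [-0.811  0.161  0.397]
y [305.12686567 228.68656716] [298 223  15  12 134] [ 0.4321 -0.1432  0.03  ] [ 0.434 -0.141  0.032]
shift [0.0018 0.001  0.0627] turn [-0.0012  0.0045  0.0005] rows 1.5 | at [ 0.43   -0.1451  0.0407] t 34.93 op 0.0643 F [ 0.2  0.  -0.6]
```

View pics/s21.png

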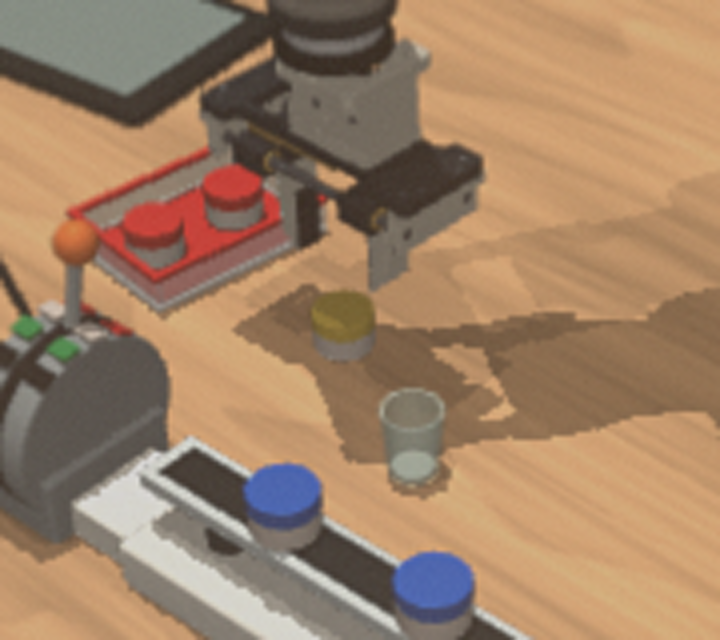

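Both red pots are upright in the red tray at (153,225) and (232,190). The yellow pot is where expected at (343,320). I'll descend and grip.

Request:
jog_arm(
  series=[
    [0.4,[0.0015,0,0.02],[0,0.004,0]],
    [0.4,[0.0015,0,0.035],[0,0.004,0]],
    [0.4,[0.0015,0,0.05],[0,0.004,0]],
    [0.4,[0.0015,0,0.062],[0,0.004,0]],
    [0.4,[0.0015,0,0.062],[0,0.004,0]],
    [-1,[0.0015,0,0.062],[0,0.004,0]],
    [-1,[0.0015,0,0.062],[0,0.004,0]],
    [-1,[0.0015,0,0.062],[0,0.004,0]],
    [-1,[0.0015,0,0.062],[0,0.004,0]],
    [-1,[0.0015,0,0.062],[0,0.004,0]],
  ],
  squeeze=15,
)

```text
time: 35.77
tool_pos: [0.4328, -0.1462, -0.0197]
tool_rot: [3.14, -0.004, -0.0]
contact_force: [-0.5, -1.3, 7.0]
opening: 0.0434
```

Request:
jog_arm(
  series=[
    [-1,[0,0,-0.03],[0,0,0]],
    [-1,[0,0,-0.07],[0,0,0]],
    [-1,[0,0,-0.11],[0,0,0]],
    [-1,[0,0,-0.14],[0,0,0]],
    [-1,[0,0,-0.14],[0,0,0]],
  ],
)

```text
time: 36.18
tool_pos: [0.4351, -0.1473, 0.1253]
tool_rot: [3.136, -0.012, 0.0]
contact_force: [2.8, -0.9, -0.1]
opening: 0.044
```

Run:
```python
from h import *
cam('scene');cam('scene')
to(.397,.3128,.118,-.036)
```

```text
shift [-0.0353 -0.4586  0.0015] turn [ 0.0014 -0.0046  0.0359] rows 11.0 | at [ 0.4323 -0.1458  0.1204] t 36.28 op 0.0433 F [-0.5 -0.7 -1.1]
```

Request:
jog_arm(
  series=[
    [-1,[0,-0.04,0],[0,-0.004,0.01]],
    [-1,[0,-0.08,0],[0,-0.004,0.02]],
    [-1,[0,-0.12,0],[0,-0.004,0.036]],
    [-1,[0,-0.16,0],[0,-0.004,0.036]],
    [-1,[0,-0.2,0],[0,-0.004,0.036]],
    [-1,[-0.005,-0.24,0],[0,-0.004,0.036]],
    [-1,[-0.01,-0.28,0],[0,-0.004,0.036]],
    [-1,[-0.015,-0.32,0],[0,-0.004,0.036]],
    [-1,[-0.025,-0.36,0],[0,-0.004,0.036]],
    [-1,[-0.035,-0.4,0],[0,-0.004,0.036]],
    [-1,[-0.035,-0.435,0],[0,-0.004,0.036]],
    [-1,[-0.035,-0.4585,0],[0,-0.004,0.036]],
  ],
)

```text
time: 37.28
tool_pos: [0.3948, 0.3153, 0.1172]
tool_rot: [3.14, 0.005, -0.034]
contact_force: [1.4, -1.7, -0.4]
opening: 0.0436
```

Request:
jog_arm(
  series=[
    [-1,[0,0,0.03],[0,0,0]],
    [-1,[0,0,0.06],[0,0,0]],
    [-1,[0,0,0.085],[0,0,0]],
    [-1,[0,0,0.095],[0,0,0]],
    [-1,[0,0,0.095],[0,0,0]],
    [-1,[0,0,0.095],[0,0,0]],
  ],
)

```text
time: 37.78
tool_pos: [0.3964, 0.3125, 0.0236]
tool_rot: [3.14, 0.004, -0.036]
contact_force: [0.6, 0.0, -0.4]
opening: 0.0437
```

Run:
```python
from h import *
cam('scene')
c=cam('scene');cv2.imwrite('pics/s22.png',cv2.resize(c['img'][230:380,360:540][:,:,::-1],None,fx=4,fy=4,interpolation=2))
tool(lo=.045);to(.397,.3128,-.016,-.036)
```

```text
0.05 42 [0.399 0.286] [0.417 0.339]
0.06 74 [0.399 0.278] [0.418 0.348]
0.07 148 [0.372 0.274] [0.417 0.351]
0.08 209 [0.375 0.272] [0.418 0.352]
0.09 71 [0.383 0.272] [0.412 0.352]
0.1 47 [0.393 0.272] [0.41  0.354]
0.11 16 [0.383 0.279] [0.409 0.289]
0.12 55 [0.362 0.224] [0.435 0.399]
0.13 233 [0.361 0.224] [0.436 0.402]
0.14 433 [0.362 0.223] [0.438 0.405]
0.15 208 [0.368 0.219] [0.436 0.408]
0.16 1056 [0.355 0.216] [0.439 0.408]
0.17 223 [0.359 0.22 ] [0.432 0.407]
0.18 147 [0.375 0.294] [0.424 0.364]
0.19 165 [0.375 0.293] [0.425 0.365]
0.2 68 [0.375 0.302] [0.424 0.364]
0.21 105 [0.366 0.296] [0.435 0.364]
0.22 356 [0.36 0.28] [0.438 0.364]
0.23 4 [0.407 0.302] [0.433 0.347]
shift [-0.0007  0.0005  0.0415] turn [-0.0012 -0.0001 -0.0005] rows 1.0 | at [0.3977 0.3132 0.0255] t 37.93 op 0.0437 F [ 0.   0.  -0.5]
```

View pics/s22.png

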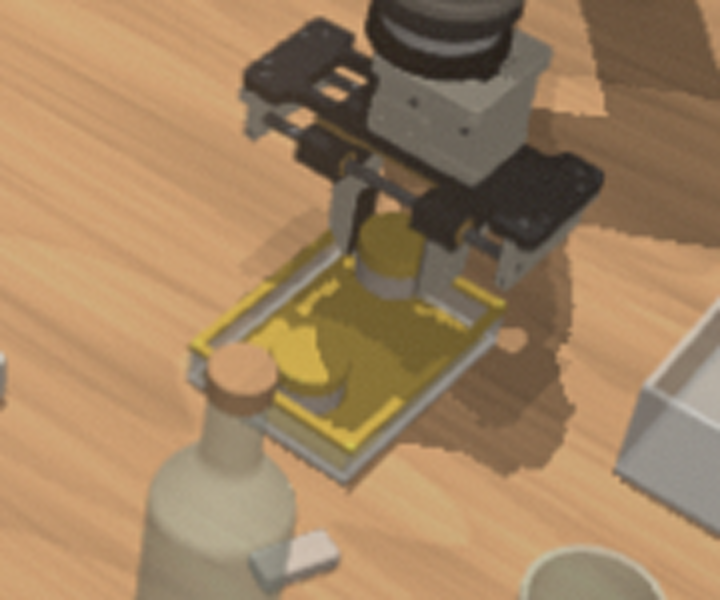

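The second yellow pot is over the near half of the tray, clear of the first. I'll lower it.

Request:
jog_arm(
  series=[
    [-1,[-0.0005,0.0005,0.015],[0,0,0]],
    [-1,[-0.0005,0.0005,0.03],[0,0,0]],
    [-1,[-0.0005,0.0005,0.036],[0,0,0]],
    [-1,[-0.0005,0.0005,0.038],[0,0,0]],
    [-1,[-0.0005,0.0005,0.04],[0,0,0]],
    [-1,[-0.0005,0.0005,0.0415],[0,0,0]],
    [-1,[-0.0005,0.0005,0.0415],[0,0,0]],
  ],
)

```text
time: 38.52
tool_pos: [0.3967, 0.3127, -0.0157]
tool_rot: [-3.141, 0.0, -0.036]
contact_force: [-1.7, -1.6, 7.0]
opening: 0.0438
```

Request:
jog_arm(
  series=[
    [0.1,[0,0,0],[0,0,0]],
    [0.1,[0,0,0],[0,0,0]],
    [0.1,[0,0,0],[0,0,0]],
    [0.1,[0,0,-0.03],[0,0,0]],
    [0.1,[0,0,-0.07],[0,0,0]],
    [0.1,[0,0,-0.11],[0,0,0]],
    [0.1,[0,0,-0.15],[0,0,-0.03]],
    [0.1,[0,0,-0.19],[0,0,-0.06]],
    [0.1,[0,0.04,-0.22],[0,0,-0.09]],
    [0.1,[0,0.08,-0.24],[0,0,-0.09]],
    [0.1,[0,0.12,-0.26],[0,0,-0.09]],
    [0.1,[0,0.16,-0.265],[0,0,-0.09]],
  ],
)

```text
time: 39.52
tool_pos: [0.3918, 0.1638, 0.2477]
tool_rot: [-3.141, -0.003, 0.055]
contact_force: [1.7, -0.4, -0.1]
opening: 0.0505
```

Run:
```python
from h import *
cam('scene')
c=cam('scene');cv2.imwrite('pics/s23.png',c['img'][:,:,::-1])
to(.6267,-.1655,.26,.055)
```

```text
shift [ 0.2186  0.3368 -0.012 ] turn [ 0.001  -0.0022 -0.0067] rows 9.6 | at [0.3921 0.1604 0.2472] t 39.62 op 0.0509 F [ 0.4 -0.2 -0.1]
```

View pics/s23.png

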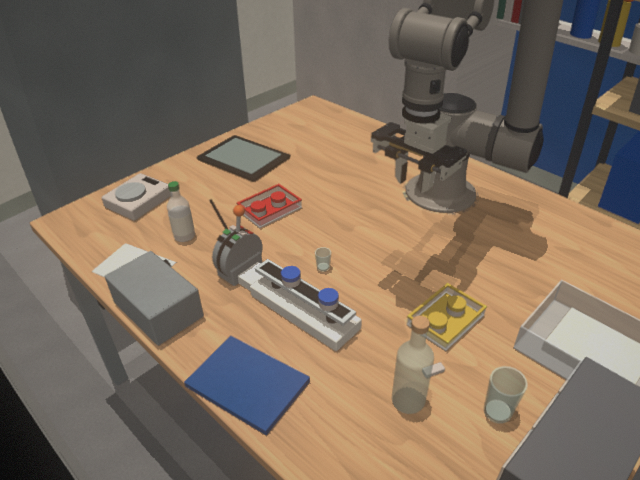

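All six pots are placed: two blue on the ledge, two red and two yellow in their trays. Now I'll go to the lever.

Request:
jog_arm(
  series=[
    [0,[0.02,0.035,-0.01],[0,0,0]],
    [0,[0.04,0.07,-0.012],[0,0,0]],
    [0,[0.06,0.105,-0.012],[0,0,0]],
    [0,[0.085,0.14,-0.012],[0,0,0]],
    [0,[0.105,0.17,-0.012],[0,0,0]],
    [0,[0.13,0.2,-0.012],[0,0,0]],
    [0,[0.15,0.235,-0.012],[0,0,0]],
    [0,[0.175,0.27,-0.012],[0,0,0]],
    [0,[0.195,0.3,-0.012],[0,0,0]],
    [0,[0.21,0.325,-0.012],[0,0,-0.005]],
    [0,[0.218,0.337,-0.012],[0,0,-0.005]],
    [0,[0.218,0.337,-0.012],[0,0,-0.005]],
  ],
)

```text
time: 40.62
tool_pos: [0.6282, -0.1627, 0.2546]
tool_rot: [-3.141, 0.003, 0.056]
contact_force: [0.9, -0.2, -0.6]
opening: 0.046
```

Run:
```python
from h import *
cam('scene');cam('scene')
c=cam('scene');cv2.imwrite('pics/s24.png',cv2.resize(c['img'][120:260,180:320][:,:,::-1],None,fx=4,fy=4,interpolation=2))
for ce,s,m in blobs(c,'orange',10,400,smin=150):print(s,onplane(c,ce,.176)[0].round(4))
to(.6267,-.1655,.132,.055)
```

```text
[624   0   9   2  14] [-2.2293 -0.2145  0.176 ]
[234 205  11  11  88] [ 0.6196 -0.1692  0.176 ]
shift [-1.000e-04  6.500e-03  1.242e-01] turn [-0.001   0.0029  0.0044] rows 3.0 | at [ 0.6268 -0.1591  0.2562] t 40.77 op 0.0457 F [-0.7  0.9  0.2]
```

View pics/s24.png

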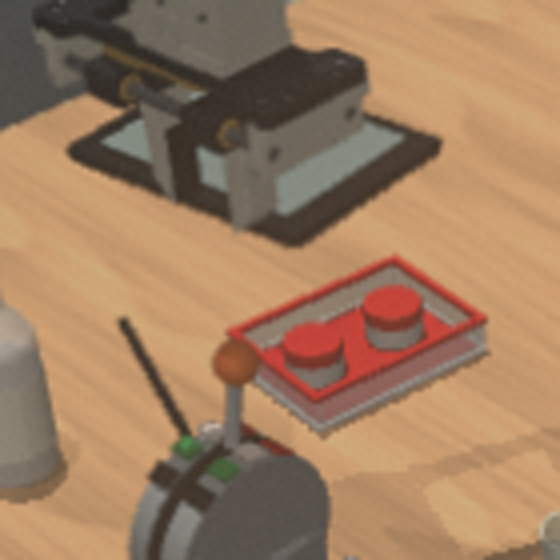

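Request:
jog_arm(
  series=[
    [0.3,[0,0.0065,0],[0,0,0]],
    [0.3,[0,0.0065,0.03],[0,0,0]],
    [0.3,[0,0.0065,0.05],[0,0,0]],
    [0.3,[0,0.0065,0.05],[0,0,0]],
    [0.3,[0,0.0065,0.05],[0,0,0]],
    [0.3,[0,0.0065,0.05],[0,0,0]],
  ],
)

```text
time: 41.27
tool_pos: [0.628, -0.1666, 0.2086]
tool_rot: [3.141, -0.0, 0.059]
contact_force: [0.4, -0.3, 0.1]
opening: 0.0595
```

Run:
```python
from h import *
cam('scene')
to(.6267,-.1658,.132,.055)
```

```text
shift [-0.0015 -0.0011  0.0769] turn [ 0.0014 -0.0012  0.0043] rows 1.8 | at [ 0.6282 -0.1667  0.2089] t 41.32 op 0.0591 F [0.9 0.3 0.1]
```

Request:
jog_arm(
  series=[
    [0.3,[-0.001,-0.0005,0.03],[0,0,0.004]],
    [0.3,[-0.001,-0.0005,0.055],[0,0,0.004]],
    [0.3,[-0.001,-0.0005,0.07],[0,0,0.004]],
    [0.3,[-0.001,-0.0005,0.077],[0,0,0.004]],
    [0.3,[-0.001,-0.0005,0.077],[0,0,0.004]],
    [0.3,[-0.001,-0.0005,0.077],[0,0,0.004]],
  ],
)

```text
time: 41.82
tool_pos: [0.6271, -0.1666, 0.1312]
tool_rot: [3.141, -0.0, 0.055]
contact_force: [0.5, -1.2, -0.4]
opening: 0.0598
```

Run:
```python
from h import *
c=cam('scene');cv2.imwrite('pics/s25.png',cv2.resize(c['img'][150:250,200:300][:,:,::-1],None,fx=6,fy=6,interpolation=2))
to(.6267,-.1658,.132,.055)
```

```text
shift [-0.0006 -0.0009 -0.0004] turn [ 0.0013 -0.001  -0.0001] rows 0.0 | at [ 0.6273 -0.1667  0.1316] t 41.87 op 0.0598 F [ 1.  -0.3  0.3]
```

View pics/s25.png

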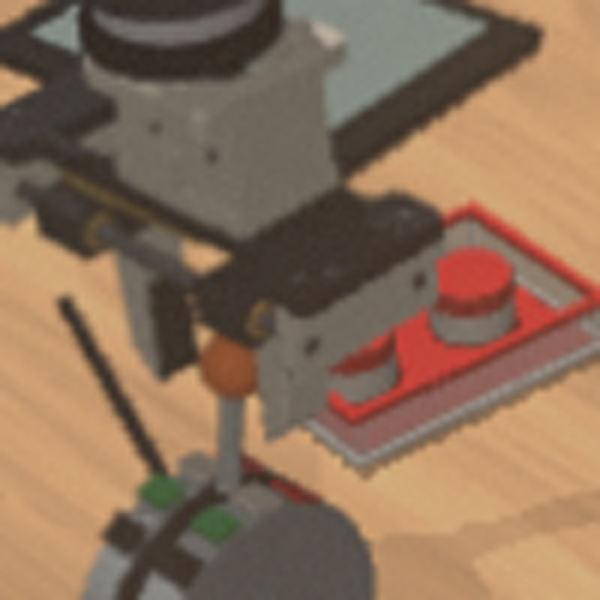

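The knob at (230,365) is between the fingers. I'll close on it.

Request:
jog_arm(
  series=[
    [-1,[0,0,0],[0,0,0]],
    [-1,[0,0,0],[0,0,0]],
    [-1,[0,0,0],[0,0,0]],
    [-1,[0,0,0],[0,0,0]],
    [-1,[0,0,0],[0,0,0]],
    [-1,[0,0,0],[0,0,0]],
    [-1,[0,0,0],[0,0,0]],
  ],
  squeeze=15,
)

```text
time: 42.45
tool_pos: [0.6262, -0.1648, 0.1299]
tool_rot: [-3.139, 0.002, 0.055]
contact_force: [-1.4, 5.4, 1.6]
opening: 0.0269
```

Request:
jog_arm(
  series=[
    [-1,[0.005,0,-0.001],[0,0,0]],
    [-1,[0.01,0,-0.0015],[0,0,0]],
    [-1,[0.015,0,-0.002],[0,0,0]],
    [-1,[0.0215,0,-0.002],[0,0,0]],
    [-1,[0.027,0,-0.002],[0,0,0]],
    [-1,[0.032,0,-0.0015],[0,0,0]],
    [-1,[0.0375,0,-0.001],[0,0,0]],
    [-1,[0.043,0,0],[0,0,0]],
    [-1,[0.043,0,0],[0,0,0]],
    [-1,[0.043,0,0],[0,0,0]],
    [-1,[0.043,0,0],[0,0,0]],
  ],
)

```text
time: 43.37
tool_pos: [0.6695, -0.1624, 0.1295]
tool_rot: [-3.14, 0.002, 0.056]
contact_force: [-0.3, 5.0, 1.5]
opening: 0.0272
```

Run:
```python
from h import *
c=cam('scene');cv2.imwrite('pics/s26.png',cv2.resize(c['img'][150:250,180:300][:,:,::-1],None,fx=6,fy=6,interpolation=2))
to(.669,-.163,.132,.055)
```

```text
shift [-0.0005  0.0005 -0.0024] turn [-0.0021  0.0018  0.0006] rows 0.1 | at [ 0.6695 -0.1624  0.1296] t 43.42 op 0.0265 F [0.2 5.7 1.3]
```

View pics/s26.png

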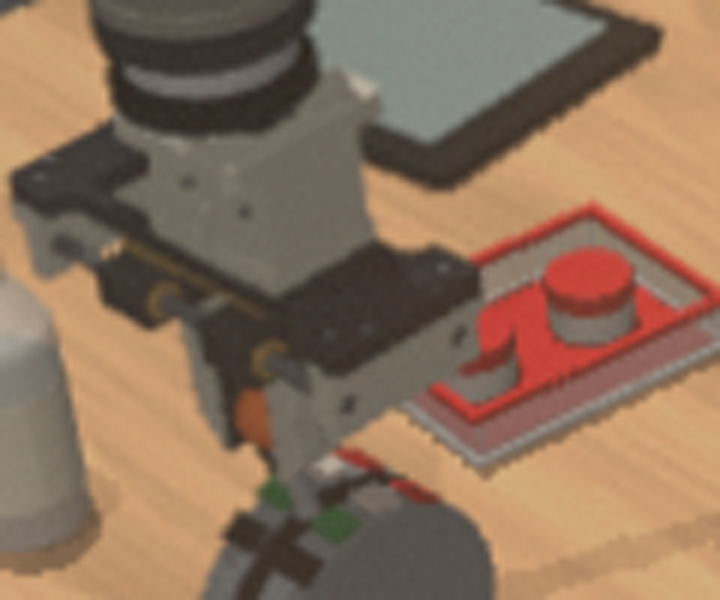

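The lever is between the green bars at (275,490) and (335,520), with almost no force along x. I'll release, rise and move back.

Request:
jog_arm(
  series=[
    [0,[0,0,0],[0,0,0]],
    [0,[0,0,0],[0,0,0]],
    [0.2,[0,0,0],[0,0,0]],
    [0.2,[0,0,0],[0,0,0]],
    [0.2,[0,0,-0.03],[0,0,0]],
    [0.2,[0,0,-0.06],[0,0,0]],
    [0.2,[0,0,-0.1],[0,0,0]],
    [0.2,[-0.04,0,-0.12],[0,0,0]],
    [0.2,[-0.08,0,-0.12],[0,0,0]],
    [0.2,[-0.12,0,-0.12],[0,0,0]],
    [0.2,[-0.16,0,-0.12],[0,0,0]],
    [0.2,[-0.2,0,-0.12],[0,0,0]],
  ],
)

```text
time: 44.42
tool_pos: [0.4676, -0.175, 0.25]
tool_rot: [3.141, 0.002, 0.055]
contact_force: [-0.0, -0.0, 0.5]
opening: 0.0549
```

Request:
jog_arm(
  series=[
    [0.2,[-0.03,0.03,0],[0,0,0]],
    [0.2,[-0.06,0.06,0],[0,0,0]],
    [0.2,[-0.09,0.09,0],[0,0,0]],
    [0.2,[-0.12,0.12,0],[0,0,0]],
    [0.2,[-0.15,0.15,0],[0,0,0]],
    [0.2,[-0.17,0.18,0],[0,0,0]],
    [0.2,[-0.19,0.21,0],[0,0,0]],
    [0.2,[-0.19,0.24,0],[0,0,0]],
    [0.2,[-0.19,0.24,0],[0,0,0]],
    [0.2,[-0.19,0.24,0],[0,0,0]],
  ],
)

```text
time: 45.25
tool_pos: [0.2923, -0.4261, 0.2498]
tool_rot: [-3.141, 0.002, 0.052]
contact_force: [-1.0, 0.1, -0.2]
opening: 0.055
```

Run:
```python
from h import *
cam('scene');R['yel2']=((18,36),)
for n in('scene','top'):
    c=ledge(n);W=cloud(c)
    cv2.imwrite(f'pics/f_{n}.png',cv2.resize((c['img'][180:380,180:500] if n=='scene' else c['img'][150:330,180:490])[:,:,::-1],None,fx=2.4,fy=2.4,interpolation=2))
    for ce,s,m in blobs(c,'orange',30,400,smin=150):print(n,s,'knob?',onplane(c,ce,.176)[0].round(4))
    for col in('red','yel2'):
        for ce,s,m in blobs(c,col,40,400):
            p=onplane(c,ce,.034)[0]
            if .3<p[0]<.7:print(n,col,s,p.round(4),np.median(W[m],0).round(3))
print(status.observe()['tool_pos'],status.observe()['time'])
```

```text
scene [281 267  18  11 159] blue on ledge [0.6348 0.0192 0.105 ] line x top 0.6375532616167001 scene 0.6356532616167001
scene [319 289  18  13 187] blue on ledge [0.6293 0.1304 0.105 ] line x top 0.6317144742410048 scene 0.6298144742410048
scene [219 213  11  11  88] knob? [ 0.6624 -0.1688  0.176 ]
top [281 203  15  15 175] blue on ledge [0.6309 0.1301 0.105 ] line x top 0.6317313609584705 scene 0.6298313609584705
top [320 202  16  15 173] blue on ledge [0.6367 0.0194 0.105 ] line x top 0.6375422382222999 scene 0.6356422382222999
top [ 81 128  61  17 391] knob? [0.8086 0.626  0.176 ]
top [187 141  22   8  62] knob? [0.79   0.3834 0.176 ]
top [143 182  41   8 115] knob? [0.6727 0.4628 0.176 ]
top [392 187  11  10  93] knob? [ 0.6697 -0.164   0.176 ]
top [196 213  19  10  50] knob? [0.586  0.3455 0.176 ]
top [146 244  21   9  52] knob? [0.5035 0.4691 0.176 ]
top [241 246  22  11  75] knob? [0.4999 0.2206 0.176 ]
top [ 59 253   8  34 155] knob? [0.4438 0.71   0.176 ]
top [419 252  24   8  64] knob? [ 0.4989 -0.2483  0.176 ]
top [ 72 260  15   6  37] knob? [0.4595 0.6663 0.176 ]
top [251 302  55  19 274] knob? [0.3428 0.1471 0.176 ]
top [356 318  19   7  54] knob? [ 0.3261 -0.078   0.176 ]
top [ 52 381  31  12 100] knob? [0.148  0.6619 0.176 ]
top [247 385  19   9  67] knob? [0.1532 0.1912 0.176 ]
top [ 47 427  28  13 133] knob? [0.0363 0.6726 0.176 ]
top [232 432  37  13 132] knob? [0.0362 0.2078 0.176 ]
top yel2 [305 191  69   8 168] [ 0.6965 -0.0149  0.034 ] [ 0.706 -0.018  0.   ]
top yel2 [576 205  23  18 219] [ 0.6579 -0.7483  0.034 ] [ 0.665 -0.767  0.001]
top yel2 [402 217  82  14 314] [ 0.6133 -0.3121  0.034 ] [ 0.62  -0.322  0.   ]
top yel2 [582 227  18   7  90] [ 0.607  -0.7518  0.034 ] [ 0.615 -0.771  0.001]
top yel2 [127 236  11   8  47] [0.5497 0.5913 0.034 ] [0.555 0.605 0.001]
top yel2 [127 244  19   5  54] [0.5302 0.5734 0.034 ] [ 0.536  0.584 -0.001]
[ 0.29337434 -0.42398651  0.25035107] 45.4
```

View pics/f_scene.png

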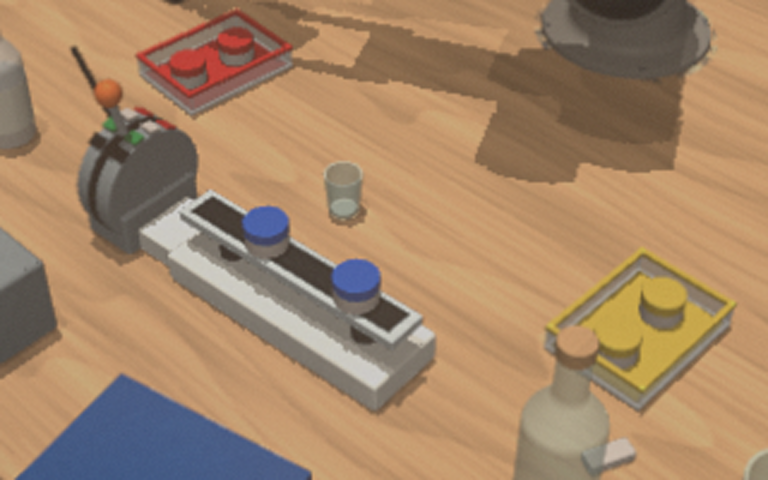

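View pics/f_top.png

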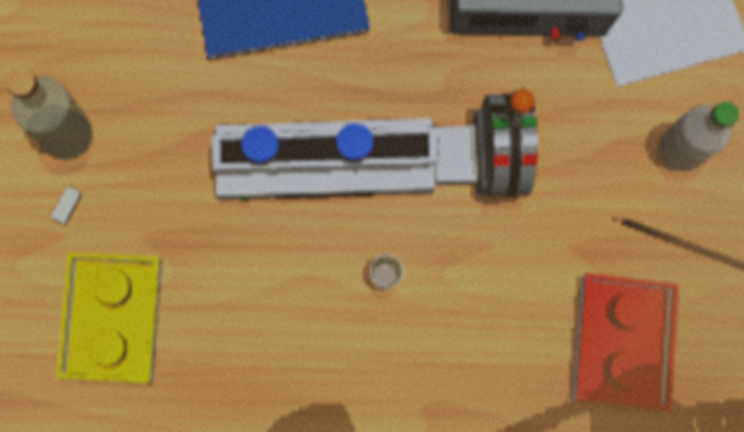

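Both views agree. The blue pots are about 1 mm off the measured midline, the knob at x ≈ 0.670 means a lever angle of about 0.2 (green), and the red and yellow pots are upright in their trays. The bystander objects haven't moved and the gripper is clear, so I'll hand in.

```bash
python3 -c "
from cell import job
print(job.hand_in())"
```

```text
the job is handed in; nothing more can be done
None
```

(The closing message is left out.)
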